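# Pack a sample bottle into its transport canister: bottle, hold-down plate, lid

## Robot

A 7-joint arm with a two-finger parallel gripper is mounted at the origin on the work surface. World frame = base frame: x ahead of the robot, y to its left, z up, the work surface at z = 0. Lengths are in m, angles in rad, forces in N, time in s.
With the tool pointing down it reaches from about 0.4 to 0.85 m from the base axis. Payload 4.5 kg.
Tool frame: the origin (TCP) lies at the very end of the fingers, on their centre line; the grasp point (between the pads) lies 19 mm behind it (robot.hold_point_z is the distance from the TCP to the grasp point, in m); z points along the fingers, y is the line along which they close (so a half turn about z gives the same grasp; the last joint's range is limited). The gripper opens to 85 mm and grips with 20 to 120 N. Pads are 22 mm wide; open, the fingers measure 114 mm over their backs; the gripper's body (76 mm by 85 mm) begins 54 mm behind the grasp point. The pads swing forward as they close: fully open they stand 13 mm farther back than shut.
Start: joints at [1.327, 0.689, -0.195, 1.565, 0.157, 0.902, -0.215], TCP at [0.171, -0.601, 0.231] pointing down, gripper open.
Joint ranges: [-3.01, 3.01], [-0.46, 2.08], [-1.47, 1.51], [0.13, 2.56], [-1, 4.14], [0.04, 2.09], [-2.66, 2.66]. Speed limits (rad/s): [2.57, 2.57, 3.14, 3.14, 3.14, 3.14, 3.14].

## Interface

Orientations are given as a unit quaternion [x, y, z, w].
In Python, from station import sensors, capture, finish_job, robot gives the robot as it stands. The module is installed in compiled form; this text tells all that it offers.
- The arm moves only by the tool arm_command, never from a script. Its argument "plan" is a list that holds one entry, the list of rows, each a list of 5 numbers: the shift along the world's x, y, z each as a share of 0.5 m, from -1 to 1, then the turn about the world's z as a share of pi/2 rad, from -1 to 1, then the gripper's target within -1 to 1 (shut at 1, half-way at 0, fully open at -1). A call has 1 to 5 rows; each row is the pose to reach, as a shift and turn from the pose commanded when the call began; what a row does not reach only later rows make up. A row lasts 1/12 s, in which the tool goes at most 41.7 mm and 7.16 degrees, less where a joint would pass 70% of its speed; a pose out of reach is approached as far as the arm can. A call with a number of a shift or a turn outside -1 to 1 is refused whole. A call with a gripper value outside its range is refused whole. The fingers move at their own pace and stop on an object; "force" is the grip in N (left out, the last holds). Time passes only in rows, so rows that repeat a pose let the fingers close. It gives the time, the measured TCP pose, the force, the opening and the grip force at its end, in the units of the state.
- sensors.observe(): the state, without advancing time (a new reading comes with each control period).
- capture(name): name is "scene" or "side" or "wrist"; returns a dict with "pixels" (420x560x3 uint8, red, green, blue), "intrinsics" (3x3 intrinsics, pixels), "xyz" and "attitude" of the camera in the world; the wrist camera has in their place "tool_from_camera" (4x4, takes a point from camera to tool coordinates, whose origin is the TCP and whose axes are the flange's). Camera axes: x right, y down, z forward; pixel columns grow to the right and rows downward; lengths in m; the calibration is good to about 2 mm. A picture is of the moment at which its call begins: read the wrist's pose just before it. There is no depth.
- finish_job(): hands the job in; it is judged then, once.
The state is a dict: "clock": time; "joint_pos": joint angles; "joint_velocities": joint speeds; "joint_efforts": joint torques, N m; "position": TCP position; "tool_rot": TCP orientation; "contact_force": force on the tool from outside, world axes, zero at the start; "torque": the same for the moment, N m; "grip_width": finger opening in m; "finger_force": force on a finger pad.
Only numpy, scipy, OpenCV 4.12 (cv2) and the standard library are available. Lean on these libraries where they do the work, as an engineer would, in place of code of your own. Each camera call takes 0.05 s, during which the arm holds its last target. There are 200 camera calls.

## Task

Pack the lying sample bottle for transport. Stand it up, cap on top, on the free counter and let go, then take it again by the cap and lower it upright, without dropping it, onto the canister's floor; next lay the hold-down plate flat on the shoulder inside the canister above the bottle, and last put the lid fully home on the mouth. Leave the clear cups and the scoop where they are.

Things in the scene. Friction and masses are not known exactly. Their poses are not given: they have to be found in the camera images.
- canister_mouth (a point): Centre of the mouth of the white upright round canister, held fast to the counter; level with its rim, 155 mm above the counter; z up. Outside 154 mm wide, 160 at the rim. The mouth is 150 mm wide and narrows within 13 mm to a bore of 144; 36 mm below the rim a flat shoulder runs all round, where the bore narrows to 122 mm; the inner floor is 149 mm below the rim. Open and empty at the start
- bottle_mid (a point): Centre of the white square bottle (rigid, closed, 0.13-0.25 kg), 55 mm from each end. Body 54 x 54 mm, 80 long, 4 mm neck, round grey ribbed cap 46 mm wide, 26 long. x points from base to cap, y and z square to the sides. Starts lying, cap roughly towards the robot. Up to 20 degrees off upright it rights itself. Seated, it ends 3 mm below the shoulder; only a gripper pointing straight down fits there
- plate_knob (a point): Centre of the knob of the grey hold-down plate, a flat disc 136 mm in diameter, 5 mm thick (about 0.12 kg), with a round knob 26 mm wide and 20 mm tall in the middle of its top. This point is half-way up the knob, 15 mm above the plate's underside; z up. Lies flat on the counter, knob up
- lid_grip (a point): Centre of the upright grip bar on the white ridged lid (0.15 kg). Bar 110 mm long along x, 16 wide along y, 28 tall along z, on a disc 170 mm wide, 12 thick, with a plug 134 mm wide, 9 deep under it. This point is half-way up the bar, 26 mm above the disc's lower face (which rests on the canister's rim), 35 mm above the plug's underside. Lies on the counter, bar up
- cup0: Clear plastic sample cup, 60 mm across, 65 mm tall, a bystander; origin under its centre
- cup1: Clear sample cup, same size, a bystander
- cup2: Clear sample cup, same size, a bystander
- scoop: Steel scoop, 175 mm long and 24 mm tall; origin under the joint of bowl and handle. The counter round the point 0.44 m straight ahead of the robot is free for 80 mm each way, for standing the bottle up
Not all that is in view belongs to the job. Leave any pink look-alike of the part that bears plate_knob alone.

How it is judged:
On the way, in this order (a step that is already met when the one before it is completed fails the run):
1. the bottle stands upright on the counter, cap on top, let go (angle between bottle_mid's own x axis and vertical below 0.06 rad and height (world z) of bottle_mid below 0.06 m and horizontal distance between bottle_mid and canister_mouth above 0.1 m and contact force between the fingers and bottle below 0.2 N and linear speed of bottle below 0.03 m/s), for 0.2 s.
2. the bottle stands upright on the canister's floor, let go (angle between bottle_mid's own x axis and vertical below 0.12 rad and horizontal distance between bottle_mid and canister_mouth below 0.038 m and z of bottle_mid in the frame of canister_mouth between -0.099 and -0.089 m and contact force between the fingers and bottle below 0.2 N), for 0.2 s.
3. the hold-down plate lies flat on the shoulder above the bottle, let go (angle between bottle_mid's own x axis and vertical below 0.12 rad and horizontal distance between bottle_mid and canister_mouth below 0.038 m and z of bottle_mid in the frame of canister_mouth between -0.099 and -0.089 m and angle between plate_knob's own z axis and vertical below 0.05 rad and horizontal distance between plate_knob and canister_mouth below 0.007 m and z of plate_knob in the frame of canister_mouth between -0.025 and -0.0175 m and contact force between the fingers and plate below 0.2 N), for 0.2 s.
At the end, for the whole second after the job is handed in: The bottle stands cap up on the canister's floor (within 7 degrees of upright, base within 5 mm of the floor height), the plate lies flat on the shoulder above it (within 4 mm in height, 3 degrees), the lid sits on the rim (within 4 mm in height, 9 mm of centre, 2 degrees); all released and at rest (angle between bottle_mid's own x axis and vertical below 0.12 rad and horizontal distance between bottle_mid and canister_mouth below 0.038 m and z of bottle_mid in the frame of canister_mouth between -0.099 and -0.089 m and angle between plate_knob's own z axis and vertical below 0.05 rad and horizontal distance between plate_knob and canister_mouth below 0.007 m and z of plate_knob in the frame of canister_mouth between -0.025 and -0.0175 m and angle between lid_grip's own z axis and vertical below 0.04 rad and horizontal distance between lid_grip and canister_mouth below 0.009 m and z of lid_grip in the frame of canister_mouth between 0.022 and 0.03 m and linear speed of each of lid, plate, bottle below 0.02 m/s); the robot touches nothing.
It fails at once if the bottle is dropped or falls over (moves faster than 0.8 m/s while not held) (linear speed of bottle above 0.8 m/s and contact force between the fingers and bottle below 0.2 N).
It fails at once if a cup or the scoop is pushed more than 30 mm (distance of any of cup0, cup1, cup2, scoop from where it was at the start of the episode above 0.03 m).
It fails at once if a cup is tipped over (angle between any of cup0, cup1, cup2's own z axis and vertical above 0.5 rad).
It also fails if it takes over 72 s, if anything falls off the work surface, if the arm or the gripper's body presses on something with over 40 N, if the wrist force passes 120 N, or if a joint passes its speed limit or range.

## Working session

There is one attempt and no reset: what is moved stays moved. The work goes in short steps, Python scripts to look and compute and a tool call to move; the robot and the scene stay as the last step left them, time stands still between calls to the robot, and variables do not carry over. Pictures are saved under pics/ and viewed, at most 10 in all, crops included, and the job is handed in when it is done.

Besides the shell and the picture viewer there is one more tool, called after "Request:" as name([rows], argument=value, ...), one row to a line, values as JSON. arm_command: Moves the arm, as the interface text tells. Shift numbers are shares of 0.5 m and turn numbers shares of pi/2 rad, none past 1 either way. Its arguments: {"type":"object","properties":{"plan":{"type":"array","items":{"type":"array","items":{"type":"array","items":{"type":"number"}}}},"force":{"type":"number"}},"required":["plan"]}

```bash
mkdir -p pics && ls
cat > h.py <<'E'
import numpy as np,cv2
from scipy.spatial.transform import Rotation as R
from station import sensors,capture,finish_job,robot
def cam(n):
    s=sensors.observe(); c=capture(n)
    K=np.array(c["intrinsics"])
    if n=="wrist":
        T=np.eye(4);T[:3,:3]=R.from_quat(s["tool_rot"]).as_matrix();T[:3,3]=s["position"]
        T=T@np.array(c["tool_from_camera"]);Rm,t=T[:3,:3],T[:3,3]
    else:
        a=np.array(c["attitude"]);Rm=R.from_quat(a).as_matrix() if a.size==4 else a.reshape(3,3);t=np.array(c["xyz"])
    return c["pixels"],K,Rm,t
def ray(C,u,v,z):
    _,K,Rm,t=C;d=Rm@np.linalg.inv(K)@np.array([u,v,1.]);return t+d*(z-t[2])/d[2]
def save(C,n): cv2.imwrite("pics/"+n,C[0][:,:,::-1])
E
python3 - <<'E'
from h import *
for n in("scene","side"):
    C=cam(n);save(C,n+".png");print(n,C[3].round(3),C[2].round(3).tolist(),C[1].tolist())
    np.savez(n+".npz",p=C[0],K=C[1],R=C[2],t=C[3])
print(sensors.observe())
E
```

```text
pics
scene [ 1.13  -0.137  1.05 ] [[0.234, 0.852, -0.469], [0.972, -0.201, 0.12], [0.008, -0.484, -0.875]] [[411.09357564026, 0.0, 276.8726689636972], [0.0, 411.09357564026, 207.3922239518875], [0.0, 0.0, 1.0]]
side [ 0.518 -1.119  0.791] [[0.996, -0.049, 0.08], [-0.094, -0.502, 0.86], [-0.002, -0.863, -0.505]] [[482.663779637332, 0.0, 285.84880104067116], [0.0, 482.663779637332, 205.99400581878476], [0.0, 0.0, 1.0]]
{'clock': 0.1, 'joint_pos': array([ 1.32681596,  0.68992299, -0.19453372,  1.56625424,  0.15731188,
        0.90249759, -0.21512586]), 'joint_velocities': array([ 0.00025615, -0.00062177, -0.00059718, -0.00154663, -0.00170936,
       -0.00021285, -0.00018153]), 'joint_efforts': array([-2.69103883e-03, -5.40604877e+01, -1.27173688e+00, -1.58986133e+01,
        9.30077891e-03,  4.41773445e-03,  2.65878562e-06]), 'position': array([ 0.17118757, -0.60048398,  0.23054653]), 'tool_rot': array([ 9.90365047e-01,  1.38478736e-01, -1.76990222e-04, -8.25683426e-04]), 'contact_force': array([-0.05027343, -0.14383842, -0.94949023]), 'torque': array([ 0.0234092 ,  0.01170334, -0.03709411]), 'finger_force': 0.0, 'grip_width': 0.08539917132249615}
```

View pics/scene.png

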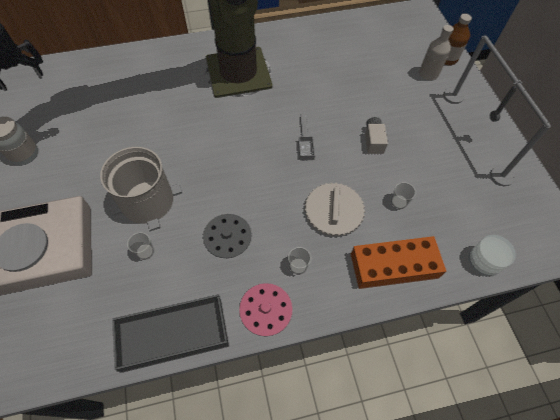

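View pics/side.png

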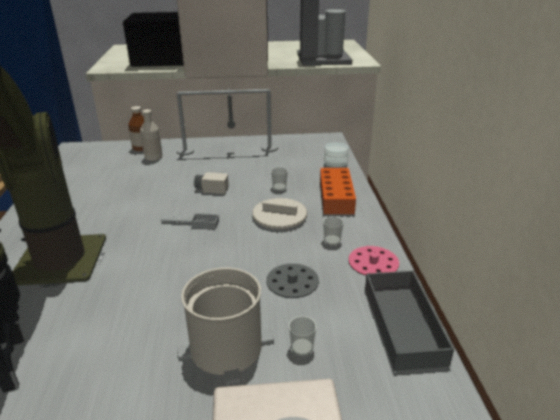

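The scene view shows the canister rim near (134,172), the grey plate at (227,235) and the pink decoy at (266,308). The lid is at (335,209), the bottle at (377,135) with its cap at the top (374,122), the scoop at (306,148), and the cups at (140,246), (299,262) and (403,196). The side view agrees.

Run:
```python
from h import *
S={}
for n in("scene","side"):
    d=np.load(n+".npz");S[n]=(d["p"],d["K"],d["R"],d["t"])
P={"scene":{"rim":(134,172,.155),"plate":(227,236,.005),"knob":(227,233,.025),"pink":(266,309,.005),"lid":(335,209,.012),"lidbarA":(336,189,.049),"lidbarB":(334,221,.049),"cap":(374,121,.05),"bot_top":(377,133,.054),"cup0":(140,250,0),"cup1":(299,267,0),"cup2":(402,202,0),"scoop":(306,148,.01),"scooph":(302,118,.02)},
"side":{"rim":(223,292,.155),"plate":(293,280,.005),"knob":(292,274,.025),"lid":(280,213,.012),"lidbarA":(263,203,.049),"lidbarB":(298,206,.049),"cap":(199,176,.05),"bot_top":(216,175,.054),"cup0":(302,350,0),"cup1":(332,242,0),"cup2":(279,187,0),"scoop":(205,221,.01)}}
for n in P:
    for k,(u,v,z) in P[n].items(): print(n,k,ray(S[n],u,v,z).round(3)[:2])
for n,(x0,y0,x1,y1) in {"scene":(285,95,435,245),"side":(150,150,350,300)}.items():
    cv2.imwrite(f"pics/{n}_c.png",cv2.resize(S[n][0][y0:y1,x0:x1,::-1],None,fx=4 if n=="scene" else 3,fy=4 if n=="scene" else 3,interpolation=cv2.INTER_CUBIC))
```

```text
scene rim [ 0.463 -0.352]
scene plate [ 0.627 -0.151]
scene knob [ 0.628 -0.149]
scene pink [ 0.852 -0.091]
scene lid [0.617 0.167]
scene lidbarA [0.574 0.178]
scene lidbarB [0.671 0.142]
scene cap [0.362 0.37 ]
scene bot_top [0.412 0.361]
scene cup0 [ 0.611 -0.391]
scene cup1 [0.76  0.022]
scene cup2 [0.634 0.37 ]
scene scoop [0.386 0.144]
scene scooph [0.273 0.161]
side rim [ 0.462 -0.363]
side plate [ 0.626 -0.155]
side knob [ 0.623 -0.156]
side lid [0.62  0.167]
side lidbarA [0.568 0.17 ]
side lidbarB [0.673 0.141]
side cap [0.36  0.374]
side bot_top [0.418 0.368]
side cup0 [ 0.621 -0.386]
side cup1 [0.757 0.011]
side cup2 [0.632 0.361]
side scoop [0.389 0.145]
```

View pics/scene_c.png

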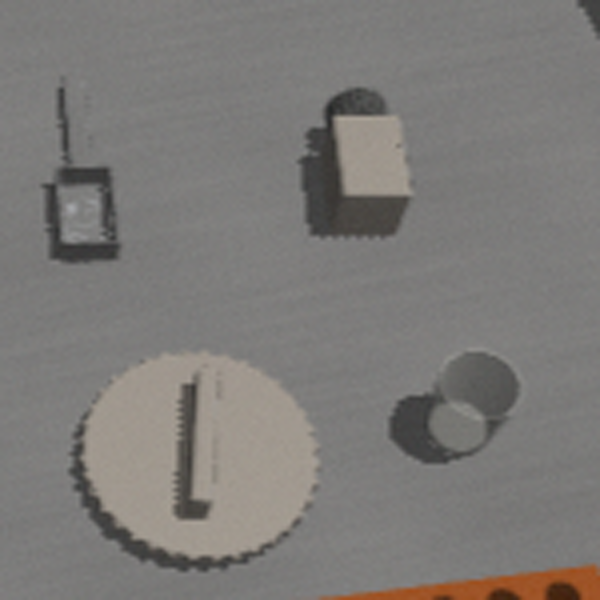

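The crop shows the bottle's top face with corners near (333,115), (400,115), (410,195) and (342,195), and the cap above it. I'll use these for the bottle's axis.

Run:
```python
from h import *
d=np.load("scene.npz");C=(d["p"],d["K"],d["R"],d["t"])
q=np.array([ray(C,285+u/4,95+v/4,.054)[:2] for u,v in [(333,115),(400,115),(410,195),(342,195)]])
print(q.round(3),q.mean(0),[np.linalg.norm(q[i]-q[(i+1)%4]).round(3) for i in range(4)])
a=(q[0]+q[1]-q[2]-q[3]);a/=np.linalg.norm(a);print(a,np.degrees(np.arctan2(-a[1],-a[0])),"cap",q.mean(0)+a*57)
print("cap",q.mean(0)+a*.057)
print(robot.hold_point_z, [x for x in dir(robot) if x[0]!='_'])
```

```text
[[0.371 0.347]
 [0.383 0.398]
 [0.459 0.378]
 [0.447 0.327]] [0.41507893 0.36246415] [np.float64(0.053), np.float64(0.078), np.float64(0.052), np.float64(0.078)]
[-0.96607088  0.25827707] -14.967854135142387 cap [-54.65096151  15.08425717]
cap [0.36001289 0.37718594]
0.0187 ['PlanningError', 'hold_point_z']
```

Request:
arm_command([
  [[0.52, 0.8, 0.2, 0, -1], [0.52, 0.8, 0.2, 0, -1], [0.52, 0.8, 0.2, 0, -1], [0.52, 0.8, 0.2, 0, -1], [0.52, 0.8, 0.2, 0, -1]],
], force=20)

```text
clock: 0.52
position: [0.283, -0.4281, 0.2741]
tool_rot: [0.99, 0.138, -0.0, -0.0]
contact_force: [1.5, -0.4, -1.1]
grip_width: 0.0852
finger_force: 0.0
```

Request:
arm_command([
  [[0.22, 0.322, 0, 0, -1], [0.22, 0.322, 0, 0, -1], [0.22, 0.322, 0, 0, -1], [0.22, 0.322, 0, 0, -1], [0.22, 0.322, 0, 0, -1]],
])

```text
clock: 0.93
position: [0.3945, -0.265, 0.2741]
tool_rot: [0.99, 0.141, 0.001, -0.001]
contact_force: [0.5, -0.6, -0.3]
grip_width: 0.0856
finger_force: 0.0
```

Request:
arm_command([
  [[0.16, 0.322, 0, -0.1, -1], [0.16, 0.322, 0, -0.1, -1], [0.16, 0.322, 0, -0.1, -1], [0.16, 0.322, 0, -0.1, -1], [0.16, 0.322, 0, -0.1, -1]],
])

```text
clock: 1.35
position: [0.4753, -0.1009, 0.2741]
tool_rot: [0.998, 0.065, 0.001, -0.002]
contact_force: [1.2, 0.6, -0.2]
grip_width: 0.0858
finger_force: 0.0
```

Request:
arm_command([
  [[0, 0.322, 0, -0.1, -1], [0, 0.322, 0, -0.1, -1], [0, 0.322, 0, -0.1, -1], [0, 0.322, 0, -0.1, -1]],
])

```text
clock: 1.68
position: [0.472, 0.0556, 0.2739]
tool_rot: [1.0, -0.018, -0.0, -0.0]
contact_force: [0.3, -0.4, 0.1]
grip_width: 0.0853
finger_force: 0.0
```

Request:
arm_command([
  [[-0.1, 0.322, -0.05, -0.144, -1], [-0.1, 0.322, -0.05, -0.144, -1], [-0.1, 0.322, -0.05, -0.144, -1], [-0.1, 0.322, -0.05, -0.144, -1], [-0.1, 0.322, -0.05, -0.144, -1]],
])

```text
clock: 2.1
position: [0.4187, 0.2226, 0.2481]
tool_rot: [0.992, -0.124, -0.002, -0.002]
contact_force: [0.9, 1.8, 0.5]
grip_width: 0.0854
finger_force: 0.0
```

Request:
arm_command([
  [[-0.117, 0.309, -0.1, -0.008, -1], [-0.117, 0.309, -0.1, -0.008, -1], [-0.117, 0.309, -0.1, -0.008, -1], [-0.117, 0.309, -0.1, -0.008, -1], [-0.117, 0.309, -0.1, -0.008, -1]],
])

```text
clock: 2.52
position: [0.3581, 0.3769, 0.1969]
tool_rot: [0.991, -0.13, -0.002, -0.001]
contact_force: [-0.5, 0.9, 0.2]
grip_width: 0.0852
finger_force: 0.0
```

Run:
```python
from h import *
C=cam("wrist");save(C,"w1.png");p=sensors.observe()["position"];print(p,C[3])
_,K,Rm,t=C
for z,x,y in [(.027,.36,.377),(.054,.4151,.3625),(.0,.385,.385)]:
    q=K@Rm.T@(np.array([x,y,z])-t);print(q[:2]/q[2])
```

```text
[0.35961052 0.3742992  0.1972951 ] [0.42406761 0.35952209 0.33835327]
[285.97240782 188.77943004]
[285.6847865  133.30277491]
[273.17719222 164.11669769]
```

View pics/w1.png

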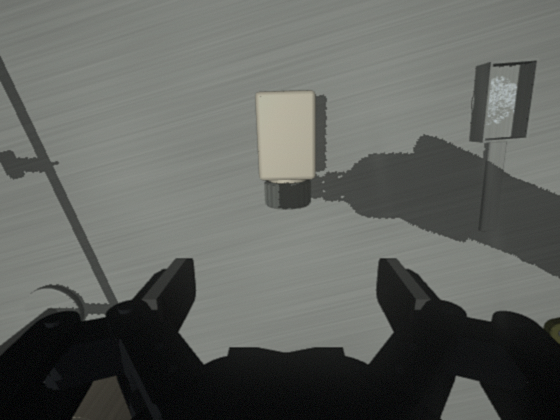

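The wrist view shows the body's top face centred at (286,136), where I predicted (286,133), with the cap at (287,194). The measurement holds, so I'm descending and gripping the cap.

Request:
arm_command([
  [[-0.003, 0.005, -0.382, -0.01, -1], [-0.003, 0.005, -0.382, -0.01, -1], [-0.003, 0.005, -0.382, -0.01, -1], [-0.003, 0.005, -0.382, -0.01, -1], [-0.003, 0.005, -0.382, -0.01, -1]],
])

```text
clock: 2.98
position: [0.3621, 0.3683, 0.0048]
tool_rot: [0.989, -0.146, -0.001, 0.002]
contact_force: [-0.9, -0.4, 0.4]
grip_width: 0.0856
finger_force: 0.0
```

Request:
arm_command([
  [[0, 0, 0, 0, 1], [0, 0, 0, 0, 1], [0, 0, 0, 0, 1], [0, 0, 0, 0, 1], [0, 0, 0, 0, 1]],
], force=20)

```text
clock: 3.4
position: [0.3637, 0.3716, 0.01]
tool_rot: [0.989, -0.145, 0.001, -0.001]
contact_force: [0.2, 0.4, -1.3]
grip_width: 0.0509
finger_force: 20.6
```

Request:
arm_command([
  [[0, 0, 0, 0, 1], [0, 0, 0, 0, 1]],
])

```text
clock: 3.57
position: [0.3636, 0.3717, 0.0097]
tool_rot: [0.989, -0.145, 0.001, -0.001]
contact_force: [-0.4, 0.4, 8.2]
grip_width: 0.051
finger_force: 21.2
```

Run:
```python
from h import *
C=cam("wrist");save(C,"w2.png");s=sensors.observe();print(s["position"],s["contact_force"],s["grip_width"],s["finger_force"])
```

```text
[0.36355615 0.37167511 0.00972232] [-0.06258006  0.77721234  9.22203793] 0.05123737592624673 21.23633540701121
```

View pics/w2.png

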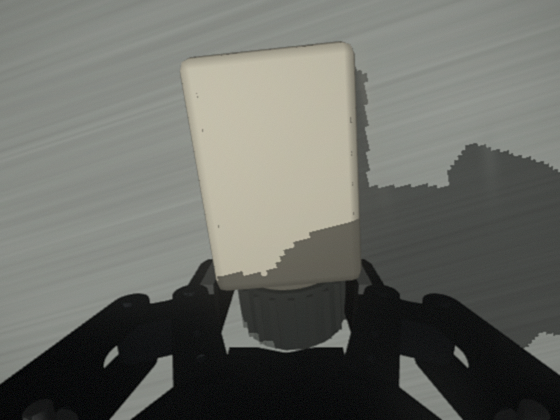

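The pads overlap the body edge at about row 285, and the bottle is about 5° off the tool axis. I'll reopen, back off towards the cap end, turn and regrip.

Request:
arm_command([
  [[0, 0, 0.004, 0, -1], [0, 0, 0.004, 0, -1], [-0.013, 0.002, 0.004, 0.052, -1], [-0.013, 0.002, 0.004, 0.052, -1], [-0.013, 0.002, 0.004, 0.052, -1]],
])

```text
clock: 4.03
position: [0.3557, 0.3719, 0.0101]
tool_rot: [0.994, -0.105, -0.0, 0.0]
contact_force: [-0.2, 0.4, 0.4]
grip_width: 0.0858
finger_force: 0.0
```

Request:
arm_command([
  [[0, 0, 0, 0, 1], [0, 0, 0, 0, 1], [0, 0, 0, 0, 1], [0, 0, 0, 0, 1], [0, 0, 0, 0, 1]],
], force=20)

```text
clock: 4.45
position: [0.3563, 0.3717, 0.0102]
tool_rot: [0.994, -0.105, 0.0, 0.0]
contact_force: [0.5, 0.2, 1.4]
grip_width: 0.0451
finger_force: 21.6
```

Request:
arm_command([
  [[0, 0, 0, 0, 1], [0, 0, 0, 0, 1]],
])

```text
clock: 4.62
position: [0.3562, 0.3717, 0.0101]
tool_rot: [0.995, -0.105, 0.0, 0.0]
contact_force: [0.3, -0.3, 1.3]
grip_width: 0.0456
finger_force: 21.6
```

Now it reads 45.6 mm, so it's on the cap. Next I'll lift and see whether the bottle swings down.

Request:
arm_command([
  [[0, 0, 0.05, 0, 1], [0, 0, 0.1, 0, 1], [0, 0, 0.15, 0, 1], [0, 0, 0.2, 0, 1], [0, 0, 0.24, 0, 1]],
])

```text
clock: 5.03
position: [0.3559, 0.3719, 0.1314]
tool_rot: [0.995, -0.104, 0.0, -0.0]
contact_force: [0.1, 0.4, -1.3]
grip_width: 0.0455
finger_force: 21.5
```

Request:
arm_command([
  [[0, 0, 0, 0, 1], [0, 0, 0, 0, 1], [0, 0, 0, 0, 1]],
])

```text
clock: 5.28
position: [0.3554, 0.3715, 0.1292]
tool_rot: [0.995, -0.104, -0.001, 0.001]
contact_force: [0.1, 0.1, -2.0]
grip_width: 0.0453
finger_force: 21.5
```

Run:
```python
from h import *
C=cam("wrist");D=cam("side")
a=C[0];b=cv2.resize(D[0][120:225,140:280],(560,420),interpolation=cv2.INTER_CUBIC)
cv2.imwrite("pics/w3.png",cv2.resize(np.hstack([a,b])[:,:,::-1],(800,300)))
s=sensors.observe();print(s["position"],s["contact_force"],s["torque"],s["grip_width"])
```

```text
[0.35526542 0.37119761 0.12873309] [ 0.31430378  0.41306313 -2.25632844] [0.01442365 0.07456022 0.00467151] 0.04519826540198201
```

View pics/w3.png

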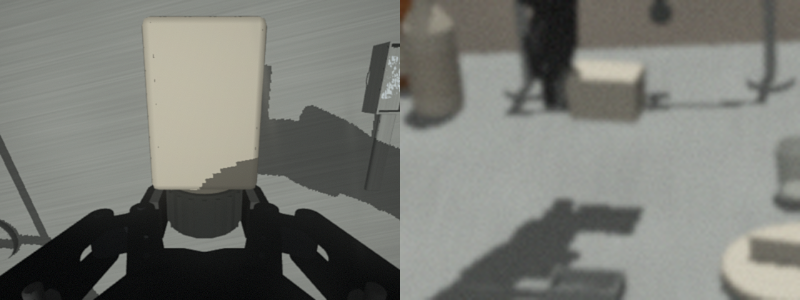

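The bottle is held rigidly, still horizontal: in the left half the body spans (143–265, 15–190), and the side view shows it level. I'll come down low, then ease the grip so it can pivot without a long fall.

Request:
arm_command([
  [[0, 0, -0.08, 0, 1], [0, 0, -0.16, 0, 1], [0, 0, -0.18, 0, 1], [0, 0, -0.18, 0, 1]],
])

```text
clock: 5.72
position: [0.3539, 0.3697, 0.0368]
tool_rot: [0.995, -0.104, -0.002, 0.003]
contact_force: [-0.0, -0.2, -2.0]
grip_width: 0.0459
finger_force: 21.7
```

Request:
arm_command([
  [[0, 0, 0, 0, 0], [0, 0, 0, 0, 0]],
])

```text
clock: 5.88
position: [0.3568, 0.3725, 0.0413]
tool_rot: [0.995, -0.104, 0.001, -0.001]
contact_force: [0.7, -1.2, -0.6]
grip_width: 0.045
finger_force: 21.7
```

Request:
arm_command([
  [[0, 0, 0, 0, -0.04], [0, 0, 0, 0, -0.04]],
])

```text
clock: 6.05
position: [0.3568, 0.3727, 0.0417]
tool_rot: [0.995, -0.104, 0.001, -0.001]
contact_force: [-0.4, 0.7, -1.6]
grip_width: 0.0451
finger_force: 21.7
```

Run:
```python
from h import *
s=sensors.observe();print(s["position"],s["contact_force"],s["torque"],s["grip_width"],s["finger_force"])
```

```text
[0.35682646 0.37273875 0.04165224] [-0.38093371  0.66375651 -1.56831753] [ 0.0048852   0.11516142 -0.00398323] 0.045055187954943614 21.666353344917297
```

Request:
arm_command([
  [[0, 0, 0, 0, -0.06], [0, 0, 0, 0, -0.06]],
])

```text
clock: 6.22
position: [0.3563, 0.3723, 0.0409]
tool_rot: [0.995, -0.104, 0.0, -0.001]
contact_force: [0.2, -0.3, -1.9]
grip_width: 0.0455
finger_force: 20.2
```

Request:
arm_command([
  [[0, 0, 0, 0, -0.07], [0, 0, 0, 0, -0.07]],
])

```text
clock: 6.38
position: [0.3562, 0.372, 0.0403]
tool_rot: [0.995, -0.104, 0.0, -0.0]
contact_force: [-0.4, 0.7, -2.1]
grip_width: 0.0454
finger_force: 7.1
```

Request:
arm_command([
  [[0, 0, 0, 0, -0.08], [0, 0, 0, 0, -0.08]],
])

```text
clock: 6.55
position: [0.3557, 0.372, 0.0401]
tool_rot: [0.995, -0.104, -0.0, 0.0]
contact_force: [-0.5, 0.3, -0.2]
grip_width: 0.0461
finger_force: 0.4
```

Run:
```python
from h import *
s=sensors.observe();print(s["position"],s["contact_force"],s["torque"],s["grip_width"],s["finger_force"])
```

```text
[0.35572141 0.37196275 0.04009583] [-0.51845421  0.29016301 -0.20513251] [0.07713446 0.21857866 0.00341034] 0.0461288433633495 0.3982484442531131
```

Request:
arm_command([
  [[0, 0, 0, 0, -0.065]],
])

```text
clock: 6.63
position: [0.3557, 0.372, 0.0401]
tool_rot: [0.995, -0.104, -0.0, 0.0]
contact_force: [-0.3, -0.4, 0.8]
grip_width: 0.0458
finger_force: 0.6
```

```bash
cat >> h.py <<'E'
def duo(n,x0=140,y0=120,w=140):
    C=cam("wrist");D=cam("side");h=w*3//4
    b=cv2.resize(D[0][y0:y0+h,x0:x0+w],(560,420),interpolation=cv2.INTER_CUBIC)
    cv2.imwrite("pics/"+n,cv2.resize(np.hstack([C[0],b])[:,:,::-1],(800,300)))
    s=sensors.observe();print(s["clock"],s["position"],s["contact_force"],s["torque"],s["grip_width"],s["finger_force"])
E
python3 -c "
from h import *
duo('w4.png')"
```

```text
6.7333 [0.3557274  0.3719884  0.04007932] [-2.19931678  0.80782387 -0.38499534] [0.07651332 0.24301198 0.01334862] 0.045234735492429914 0.6978570856153965
```

View pics/w4.png

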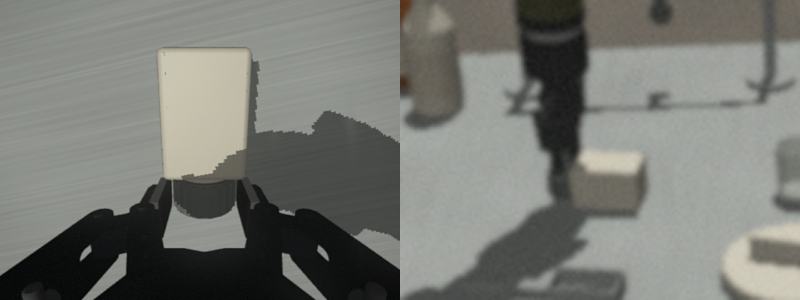

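The image shows the bottle has settled back flat, with the cap between the fingertips. It slid out instead of pivoting. I'll grip only the outermost 6 mm or so of the cap, which leaves little friction torque, and lift again.

Request:
arm_command([
  [[0, 0, 0, 0, -0.6], [0, 0, 0, 0, -0.6], [-0.028, 0.006, 0, 0, -0.6], [-0.028, 0.006, -0.062, 0, -0.6], [-0.028, 0.006, -0.062, 0, -0.6]],
])

```text
clock: 7.15
position: [0.3404, 0.3739, 0.006]
tool_rot: [0.995, -0.104, -0.001, 0.002]
contact_force: [0.3, 0.5, -0.2]
grip_width: 0.0682
finger_force: 0.0
```

Request:
arm_command([
  [[0, 0, 0, 0, 1], [0, 0, 0, 0, 1], [0, 0, 0, 0, 1], [0, 0, 0, 0, 1], [0, 0, 0, 0, 1]],
], force=20)

```text
clock: 7.57
position: [0.3427, 0.375, 0.0099]
tool_rot: [0.995, -0.105, 0.001, -0.0]
contact_force: [0.1, -0.5, -0.7]
grip_width: 0.0451
finger_force: 21.1
```

Request:
arm_command([
  [[0, 0, 0.03, 0, 1], [0, 0, 0.06, 0, 1], [0, 0, 0.06, 0, 1]],
])

```text
clock: 7.82
position: [0.3431, 0.376, 0.0413]
tool_rot: [0.995, -0.104, 0.001, -0.002]
contact_force: [0.3, -0.3, -2.0]
grip_width: 0.0451
finger_force: 21.1
```

```bash
python3 -c "
from h import *
duo('w5.png')"
```

```text
7.9167 [0.3423819  0.37537349 0.03948414] [-0.94373461 -0.66226166 -1.42779984] [0.02575747 0.10122627 0.02545364] 0.04501472653093984 21.076499819755554
```

Request:
arm_command([
  [[0, 0, 0.06, 0, 1], [0, 0, 0.12, 0, 1], [0, 0, 0.17, 0, 1], [0, 0, 0.17, 0, 1], [0, 0, 0.17, 0, 1]],
])

```text
clock: 8.33
position: [0.3424, 0.3754, 0.1244]
tool_rot: [0.995, -0.104, 0.0, -0.001]
contact_force: [0.0, -0.5, -1.7]
grip_width: 0.0451
finger_force: 21.6
```

```bash
python3 -c "
from h import *
duo('w6.png')"
```

```text
8.4333 [0.34133999 0.37432293 0.12289084] [ 0.32394153  0.55461983 -1.77388072] [0.00736506 0.12680491 0.01056514] 0.04497976633329769 21.615160703659058
```

View pics/w6.png

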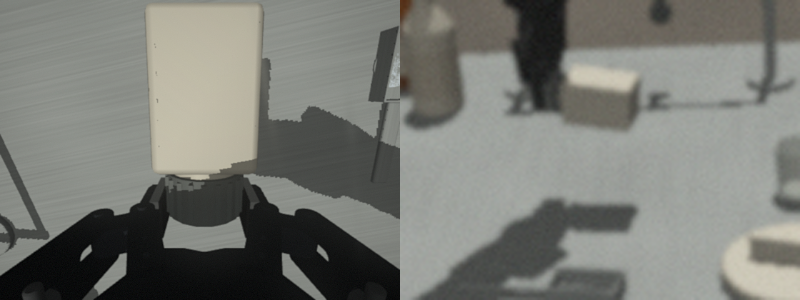

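The bottle now tilts about 10° base-down, shown by the slanted top edge in the side crop (565,68)→(640,80). I'll come down to a safe height and ease the grip in small steps.

Request:
arm_command([
  [[0, 0, -0.06, 0, 1], [0, 0, -0.11, 0, 1], [0, 0, -0.11, 0, -0.055]],
])

```text
clock: 8.68
position: [0.3394, 0.3722, 0.0642]
tool_rot: [0.995, -0.104, -0.003, 0.004]
contact_force: [-0.4, -0.2, -2.0]
grip_width: 0.0449
finger_force: 21.6
```

Request:
arm_command([
  [[0, 0, 0, 0, -0.062], [0, 0, 0, 0, -0.062]],
])

```text
clock: 8.85
position: [0.342, 0.3746, 0.069]
tool_rot: [0.995, -0.104, -0.0, 0.0]
contact_force: [-0.4, -0.0, -1.9]
grip_width: 0.0455
finger_force: 21.6
```

Request:
arm_command([
  [[0, 0, 0, 0, -0.066], [0, 0, 0, 0, -0.066]],
])

```text
clock: 9.02
position: [0.3426, 0.3754, 0.0701]
tool_rot: [0.995, -0.104, 0.001, -0.001]
contact_force: [0.1, 0.3, -2.3]
grip_width: 0.0456
finger_force: 10.6
```

```bash
cat >> h.py <<'E'
def tilt():
    C=cam("wrist");p=C[0].astype(int)
    m=((p.min(2)>110)&(p[:,:,0]-p[:,:,2]>12)).astype(np.uint8)
    m[:,:150]=0;m[:,420:]=0
    c=max(cv2.findContours(m,0,2)[0],key=cv2.contourArea)
    m=cv2.drawContours(m*0,[c],-1,1,-1);y=np.nonzero(m.sum(1)>30)[0]
    w=lambda r:(np.nonzero(m[r])[0].min(),np.nonzero(m[r])[0].max())
    print("rows",y.min(),y.max(),"top",w(y.min()+10),"bot",w(y.max()-15))
    s=sensors.observe();print(s["clock"].__round__(2),s["position"].round(4),s["contact_force"].round(2),s["torque"].round(3),s["grip_width"].round(4),s["finger_force"])
E
python3 -c "
from h import *
tilt()"
```

```text
rows 11 243 top (np.int64(210), np.int64(361)) bot (np.int64(214), np.int64(323))Traceback (most recent call last):
  File "<string>", line 3, in <module>
    tilt()
    ~~~~^^
  File "h.py", line 29, in tilt
    s=sensors.observe();print(s["clock"].__round__(2),s["position"].round(4),s["contact_force"].round(2),s["torque"].round(3),s["grip_width"].round(4),s["finger_force"])
                                                                                                                              ^^^^^^^^^^^^^^^^^^^^^
AttributeError: 'float' object has no attribute 'round'
```

Request:
arm_command([
  [[0, 0, 0, 0, -0.068], [0, 0, 0, 0, -0.068], [0, 0, 0, 0, -0.068]],
])

```text
clock: 9.32
position: [0.342, 0.3752, 0.0695]
tool_rot: [0.995, -0.104, 0.0, -0.0]
contact_force: [-0.6, -0.2, 1.6]
grip_width: 0.0456
finger_force: 9.0
```

```bash
sed -i 's/s\["grip_width"\].round(4)/round(s["grip_width"],4)/' h.py && python3 -c "
from h import *
tilt()"
```

```text
rows 71 223 top (np.int64(235), np.int64(336)) bot (np.int64(224), np.int64(346))
9.37 [0.3419 0.3753 0.0694] [-1.27  0.58  1.59] [0.145 0.24  0.038] 0.0457 8.990743607282639
```

Request:
arm_command([
  [[0, 0, 0, 0, -0.07], [0, 0, 0, 0, -0.07], [0, 0, 0, 0, -0.07]],
])

```text
clock: 9.62
position: [0.3418, 0.3752, 0.0692]
tool_rot: [0.995, -0.104, -0.0, -0.0]
contact_force: [-1.1, 0.9, 1.4]
grip_width: 0.0455
finger_force: 6.8
```

```bash
python3 -c "
from h import *
tilt()"
```

```text
rows 71 223 top (np.int64(234), np.int64(336)) bot (np.int64(224), np.int64(347))
9.67 [0.3417 0.3752 0.0692] [-2.81  0.77  3.17] [0.207 0.43  0.007] 0.0456 6.819210201501846
```

It pivoted: the base is now on the counter with the bottle tilted about 40°. I'll raise in small steps with the light grip so that it keeps swinging down.

Request:
arm_command([
  [[0, 0, 0.01, 0, -0.069], [0, 0, 0.02, 0, -0.069], [0, 0, 0.03, 0, -0.069], [0, 0, 0.03, 0, -0.069]],
])

```text
clock: 10.0
position: [0.3428, 0.3751, 0.085]
tool_rot: [0.995, -0.105, 0.001, -0.001]
contact_force: [-0.0, 0.8, -2.6]
grip_width: 0.0456
finger_force: 6.7
```

```bash
python3 -c "
from h import *
tilt()"
```

```text
rows 92 220 top (np.int64(239), np.int64(331)) bot (np.int64(227), np.int64(344))
10.05 [0.3426 0.375  0.0847] [-0.91 -0.01 -1.98] [-0.022  0.022  0.025] 0.0457 6.691420376300812
```

Request:
arm_command([
  [[0, 0, 0.01, 0, -0.069], [0, 0, 0.02, 0, -0.069], [0, 0, 0.03, 0, -0.069], [0, 0, 0.03, 0, -0.07]],
])

```text
clock: 10.38
position: [0.3425, 0.3753, 0.1001]
tool_rot: [0.995, -0.104, 0.0, -0.001]
contact_force: [-0.0, -0.8, -0.8]
grip_width: 0.0457
finger_force: 6.7
```

```bash
python3 -c "
from h import *
tilt()"
```

```text
rows 92 220 top (np.int64(239), np.int64(331)) bot (np.int64(227), np.int64(344))
10.43 [0.3424 0.3752 0.0997] [ 0.85  0.2  -1.15] [ 0.     0.051 -0.016] 0.0458 6.6915784031152725
```

Request:
arm_command([
  [[0, 0, 0, 0, -0.0715], [0, 0, 0, 0, -0.0715], [0, 0, 0, 0, -0.0715]],
])

```text
clock: 10.68
position: [0.3419, 0.3748, 0.0989]
tool_rot: [0.995, -0.104, -0.0, 0.0]
contact_force: [0.1, -0.1, -2.0]
grip_width: 0.0459
finger_force: 5.0
```

```bash
python3 -c "
from h import *
tilt()"
```

```text
rows 113 217 top (np.int64(243), np.int64(327)) bot (np.int64(229), np.int64(342))
10.73 [0.3419 0.3748 0.0988] [-0.09 -0.84 -1.3 ] [-0.004  0.008  0.013] 0.046 5.044189989566803
```

Request:
arm_command([
  [[0, 0, 0, 0, -0.0725], [0, 0, 0, 0, -0.0725], [0, 0, 0, 0, -0.0725]],
])

```text
clock: 10.98
position: [0.342, 0.3749, 0.099]
tool_rot: [0.995, -0.104, -0.0, 0.0]
contact_force: [-0.4, -0.7, -1.5]
grip_width: 0.0456
finger_force: 3.9
```

```bash
python3 -c "
from h import *
tilt()"
```

```text
rows 130 217 top (np.int64(244), np.int64(324)) bot (np.int64(230), np.int64(340))
11.03 [0.342  0.3749 0.099 ] [-0.2  -0.02 -2.01] [0.009 0.063 0.014] 0.0462 3.9320871233940125
```

Works nicely; the visible side is foreshortening as it swings down. Two more small steps.

Request:
arm_command([
  [[0, 0, 0, 0, -0.0733], [0, 0, 0, 0, -0.0733], [0, 0, 0, 0, -0.0733]],
])

```text
clock: 11.28
position: [0.3421, 0.3749, 0.0991]
tool_rot: [0.995, -0.104, 0.0, 0.0]
contact_force: [0.2, 0.0, -1.7]
grip_width: 0.046
finger_force: 3.0
```

```bash
python3 -c "
from h import *
tilt()"
```

```text
rows 197 216 top (np.int64(233), np.int64(332)) bot (np.int64(233), np.int64(337))
11.33 [0.342  0.3749 0.0991] [-0.07  0.21 -1.45] [ 0.019  0.011 -0.006] 0.0461 2.983364537358284
```

Request:
arm_command([
  [[0, 0, 0, 0, -0.074], [0, 0, 0, 0, -0.074], [0, 0, 0, 0, -0.074]],
])

```text
clock: 11.58
position: [0.3421, 0.3749, 0.0991]
tool_rot: [0.995, -0.104, 0.0, 0.0]
contact_force: [-0.0, 0.1, -1.2]
grip_width: 0.0456
finger_force: 2.3
```

```bash
python3 -c "
from h import *
duo('w7.png')
tilt()"
```

```text
11.6833 [0.34205608 0.37487352 0.09905444] [ 0.20192402  0.69665393 -0.57168313] [0.06619268 0.0289066  0.05224996] 0.045770340216025746 2.2977066412568092
rows 200 217 top (np.int64(234), np.int64(327)) bot (np.int64(235), np.int64(336))
11.73 [0.3421 0.3749 0.0991] [-0.1  -0.45 -1.96] [-0.007  0.027  0.024] 0.0457 2.2977514564990997
```

View pics/w7.png

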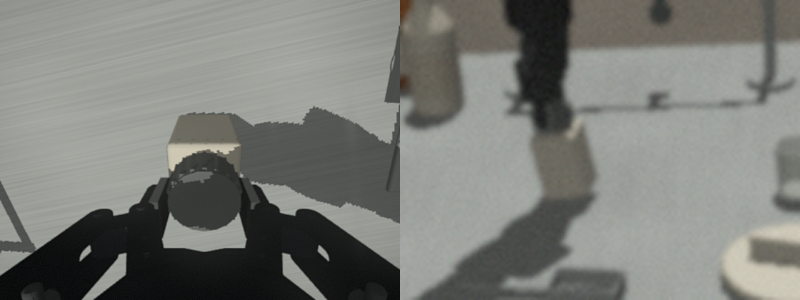

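The picture shows the cap on top, seen round at (205,195), with the bottle leaning only about 14°, inside the self-righting range. I'll lower until the base touches and let go here.

Request:
arm_command([
  [[0, 0, -0.006, 0, -0.073], [0, 0, -0.012, 0, -0.073], [0, 0, -0.018, 0, -0.073], [0, 0, -0.018, 0, -0.073]],
])

```text
clock: 12.07
position: [0.3422, 0.3748, 0.0896]
tool_rot: [0.995, -0.104, 0.0, 0.0]
contact_force: [-0.3, -0.4, -1.7]
grip_width: 0.046
finger_force: 2.6
```

```bash
python3 -c "
from h import *
tilt()"
```

```text
rows 200 216 top (np.int64(234), np.int64(325)) bot (np.int64(235), np.int64(334))
12.12 [0.342  0.3748 0.0897] [-0.47  0.5  -1.67] [ 0.001  0.059 -0.048] 0.0462 2.5999493524432182
```

Request:
arm_command([
  [[0, 0, -0.006, 0, -0.073], [0, 0, -0.008, 0, -0.075], [0, 0, -0.008, 0, -0.077], [0, 0, -0.008, 0, -0.08], [0, 0, -0.008, 0, -0.1]],
])

```text
clock: 12.53
position: [0.3418, 0.375, 0.086]
tool_rot: [0.995, -0.104, -0.0, 0.0]
contact_force: [0.0, 0.9, -0.1]
grip_width: 0.0467
finger_force: 0.0
```

```bash
python3 -c "
from h import *
tilt()"
```

```text
rows 179 195 top (np.int64(233), np.int64(338)) bot (np.int64(235), np.int64(336))
12.58 [0.3418 0.375  0.086 ] [-0.1  -0.03  0.04] [ 0.015 -0.025  0.016] 0.0466 0.0
```

Request:
arm_command([
  [[0, 0, 0, 0, -0.5], [0, 0, 0, 0, -0.5], [0, 0, 0, 0, -0.5], [0, 0, 0, 0, -0.5], [0, 0, 0, 0, -0.5]],
])

```text
clock: 13.0
position: [0.342, 0.3749, 0.0861]
tool_rot: [0.995, -0.104, -0.0, 0.0]
contact_force: [0.2, -0.1, 0.1]
grip_width: 0.0641
finger_force: 0.0
```

```bash
python3 -c "
from h import *
tilt();C=cam('side');w=cam('wrist');save(w,'wx.png')
cv2.imwrite('pics/w8.png',np.hstack([cv2.resize(w[0][100:310,140:420],(400,300)),cv2.resize(C[0][140:224,150:262],(400,300),interpolation=2)])[:,:,::-1])"
```

```text
rows 176 192 top (np.int64(234), np.int64(337)) bot (np.int64(235), np.int64(335))
13.05 [0.342  0.3749 0.086 ] [-0.04 -0.37  0.18] [ 0.019 -0.007 -0.003] 0.064 0.0
```

View pics/w8.png

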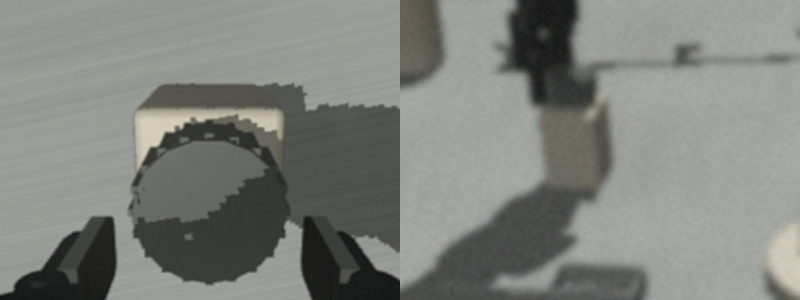

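Upright: the cap's top is a round disc centred at wrist pixel (287,248) and the sides are vertical in the side view. I'll work out the cap centre and refine the canister centre from the rim colours, numerically.

Run:
```python
from h import *
p=cv2.imread("pics/wx.png")
s=sensors.observe();C=cam("wrist");q=ray(C,287,247.7,.110);print("cap",q,"tool",s["position"])
for du in (-54.6,54.6): print(ray(C,287+du,247.7,.11))
# canister rim ellipse in side: outer contour
for n,roi in(("side",(175,262,270,375)),("scene",(95,140,180,215))):
    d=np.load(n+".npz");I=d["p"];D=(I,d["K"],d["R"],d["t"])
    x0,y0,x1,y1=roi;g=I[y0:y1,x0:x1].astype(int)
    m=((g[:,:,0]-g[:,:,2])>8).astype(np.uint8)
    cs=cv2.findContours(m,0,2)[0];c=max(cs,key=cv2.contourArea)[:,0]+[x0,y0]
    print(n,cv2.boundingRect(c),m.mean())
    # upper outer edge points: those with top half
    cx=(c[:,0].min()+c[:,0].max())/2; yl=c[np.abs(c[:,0]-c[:,0].min())<1][:,1].mean()
    t=c[c[:,1]<=(yl if n=="side" else c[:,1].min()+25)]
    w=np.array([ray(D,u,v,.155)[:2] for u,v in t])
    A=np.c_[2*w,np.ones(len(w))];s_=np.linalg.lstsq(A,(w**2).sum(1),rcond=None)[0]
    print(n,"centre",s_[:2],"r",np.sqrt(s_[2]+s_[:2]@s_[:2]),len(w))
```

```text
cap [0.359732   0.37119036 0.11      ] tool [0.34205659 0.37490485 0.08606186]
[0.36444712 0.39339121 0.11      ]
[0.35501644 0.34898744 0.11      ]
side (181, 267, 81, 108) 0.6269212855146716
side centre [ 0.45772349 -0.36038017] r 0.07941026333863031 52
scene (100, 147, 73, 68) 0.3499607843137255
scene centre [ 0.45793006 -0.35955275] r 0.07911704926614137 43
```

Request:
arm_command([
  [[0.035, -0.007, -0.004, 0, -0.5], [0.035, -0.007, -0.004, 0, -0.5], [0.035, -0.007, -0.004, 0, -0.5]],
], force=50)

```text
clock: 13.45
position: [0.3602, 0.371, 0.084]
tool_rot: [0.994, -0.105, 0.0, 0.0]
contact_force: [-0.1, 0.5, 0.0]
grip_width: 0.0641
finger_force: 0.0
```

Request:
arm_command([
  [[0, 0, 0, 0, 1], [0, 0, 0, 0, 1], [0, 0, 0, 0, 1], [0, 0, 0, 0, 1], [0, 0, 0, 0, 1]],
], force=50)

```text
clock: 13.87
position: [0.3588, 0.3714, 0.0843]
tool_rot: [0.995, -0.104, -0.0, 0.0]
contact_force: [-1.9, -0.6, 5.5]
grip_width: 0.0445
finger_force: 50.9
```

Request:
arm_command([
  [[0, 0, 0.04, 0, 1], [0, 0, 0.1, 0, 1], [0, 0, 0.16, 0, 1], [0, 0, 0.16, 0, 1]],
])

```text
clock: 14.2
position: [0.3615, 0.3736, 0.1682]
tool_rot: [0.995, -0.104, 0.002, -0.003]
contact_force: [0.4, 1.0, -1.1]
grip_width: 0.0447
finger_force: 51.9
```

```bash
python3 -c "
from h import *
tilt()"
```

```text
rows 209 224 top (np.int64(235), np.int64(282)) bot (np.int64(239), np.int64(324))
14.25 [0.3606 0.3729 0.1662] [ 0.07 -0.05 -1.85] [0.006 0.049 0.025] 0.0448 51.89458787441254
```

Request:
arm_command([
  [[0.1, -0.28, 0.22, 0, 1], [0.1, -0.28, 0.22, 0, 1], [0.1, -0.28, 0.22, 0, 1], [0.1, -0.28, 0.22, 0, 1], [0.1, -0.28, 0.22, 0, 1]],
])

```text
clock: 14.67
position: [0.4113, 0.2266, 0.2754]
tool_rot: [0.994, -0.107, 0.001, 0.001]
contact_force: [0.5, -0.1, -1.2]
grip_width: 0.0449
finger_force: 52.2
```

Request:
arm_command([
  [[0.1, -0.34, 0.02, 0, 1], [0.1, -0.34, 0.02, 0, 1], [0.1, -0.34, 0.02, 0, 1], [0.1, -0.34, 0.02, 0, 1], [0.1, -0.34, 0.02, 0, 1]],
])

```text
clock: 15.08
position: [0.4602, 0.0536, 0.2833]
tool_rot: [0.994, -0.109, -0.0, 0.002]
contact_force: [-0.8, -0.3, -2.0]
grip_width: 0.0443
finger_force: 52.1
```

Request:
arm_command([
  [[0.02, -0.34, 0, 0, 1], [0.02, -0.34, 0, 0, 1], [0.02, -0.34, 0, 0, 1], [0.02, -0.34, 0, 0, 1], [0.02, -0.34, 0, 0, 1]],
])

```text
clock: 15.5
position: [0.4683, -0.1182, 0.283]
tool_rot: [0.994, -0.111, -0.0, 0.003]
contact_force: [0.1, -0.8, -1.7]
grip_width: 0.044
finger_force: 52.2
```

Request:
arm_command([
  [[0, -0.34, 0, 0, 1], [0, -0.34, 0, 0, 1], [0, -0.34, 0, 0, 1], [0, -0.34, 0, 0, 1], [0, -0.34, 0, 0, 1]],
])

```text
clock: 15.92
position: [0.467, -0.2884, 0.2828]
tool_rot: [0.994, -0.11, -0.001, 0.004]
contact_force: [-0.6, -1.4, -0.9]
grip_width: 0.0447
finger_force: 52.4
```

Request:
arm_command([
  [[-0.024, -0.162, 0, 0, 1], [-0.024, -0.162, 0, 0, 1], [-0.024, -0.162, 0, 0, 1], [-0.024, -0.162, 0, 0, 1], [-0.024, -0.162, 0, 0, 1]],
])

```text
clock: 16.33
position: [0.4573, -0.3584, 0.2825]
tool_rot: [0.995, -0.104, -0.001, -0.001]
contact_force: [0.2, 1.3, -2.3]
grip_width: 0.0448
finger_force: 52.5
```

```bash
python3 -c "
from h import *
tilt()
C=cam('side');I=C[0];g=I[150:270,170:280].astype(int)
m=((g[:,:,0]-g[:,:,2])>8).astype(np.uint8);c=max(cv2.findContours(m,0,2)[0],key=cv2.contourArea)
print(cv2.boundingRect(c),cv2.minAreaRect(c))
save(C,'sx.png')"
```

```text
rows 123 222 top (np.int64(255), np.int64(331)) bot (np.int64(228), np.int64(231))
16.38 [ 0.4578 -0.3576  0.2828] [-0.64  0.3  -0.93] [-0.022 -0.02  -0.026] 0.0445 52.54129350185394
(31, 83, 41, 37) ((48.868896484375, 104.80139923095703), (37.54597854614258, 36.82179260253906), 77.125)
```

Request:
arm_command([
  [[0, -0.004, -0.06, 0, 1], [0, -0.004, -0.14, 0, 1], [0, -0.004, -0.22, 0, 1], [0, -0.004, -0.3, 0, 1], [0, -0.004, -0.34, 0, 1]],
])

```text
clock: 16.85
position: [0.4563, -0.3578, 0.1098]
tool_rot: [0.995, -0.103, -0.003, -0.002]
contact_force: [-1.2, 0.6, -1.6]
grip_width: 0.0444
finger_force: 52.7
```

Request:
arm_command([
  [[0, 0, -0.012, 0, 1], [0, 0, -0.024, 0, 1], [0, 0, -0.032, 0, 1], [0, 0, -0.036, 0, 1], [0, 0, -0.036, 0, 1]],
])

```text
clock: 17.27
position: [0.4584, -0.3619, 0.0971]
tool_rot: [0.995, -0.104, 0.001, 0.001]
contact_force: [-0.3, 0.4, -1.1]
grip_width: 0.0442
finger_force: 52.7
```

```bash
python3 -c "
from h import *
s=sensors.observe();print(s)" | head -20
```

```text
{'clock': 17.2667, 'joint_pos': array([ 0.5536324 ,  0.82300233,  0.06210162,  1.80969831, -0.09329933,
        0.50938968, -1.10233002]), 'joint_velocities': array([ 0.0025514 , -0.00805662,  0.00168979, -0.00165149,  0.0012083 ,
        0.00487746,  0.00094332]), 'joint_efforts': array([-8.07429850e-02, -5.42975986e+01,  2.39087507e+00, -1.02878469e+01,
        2.18541449e-03, -7.55877933e-02,  8.08589430e-04]), 'position': array([ 0.45840884, -0.36193083,  0.09713035]), 'tool_rot': array([ 9.94552993e-01, -1.04225730e-01,  1.00374145e-03,  5.78178292e-04]), 'contact_force': array([-0.28791765,  0.37900542, -1.09874981]), 'torque': array([ 0.08427197,  0.00082848, -0.01512996]), 'finger_force': 52.65345633029938, 'grip_width': 0.044181848833882896}
```

Another 6–7 mm to go; I'll lower slowly until it makes contact.

Request:
arm_command([
  [[0, 0, -0.006, 0, 1], [0, 0, -0.012, 0, 1], [0, 0, -0.012, 0, 1]],
])

```text
clock: 17.52
position: [0.4581, -0.362, 0.0905]
tool_rot: [0.995, -0.104, 0.001, 0.0]
contact_force: [0.5, -0.5, -1.5]
grip_width: 0.0447
finger_force: 52.8
```

Request:
arm_command([
  [[0, 0, -0.004, 0, 1], [0, 0, -0.004, 0, 1]],
])

```text
clock: 17.68
position: [0.4584, -0.3623, 0.0903]
tool_rot: [0.995, -0.105, 0.001, 0.001]
contact_force: [-1.2, 1.0, 14.2]
grip_width: 0.0447
finger_force: 54.4
```

Contact at the expected height. I'll release partially, wait, and withdraw straight up.

Request:
arm_command([
  [[0, 0, 0.003, 0, -0.4], [0, 0, 0.003, 0, -0.4], [0, 0, 0.003, 0, -0.4], [0, 0, 0.003, 0, -0.4], [0, 0, 0.003, 0, -0.4]],
])

```text
clock: 18.1
position: [0.4574, -0.3615, 0.0893]
tool_rot: [0.995, -0.104, -0.0, -0.0]
contact_force: [0.5, 0.2, -0.6]
grip_width: 0.0596
finger_force: 0.0
```

Request:
arm_command([
  [[0, 0, 0.06, 0, -0.4], [0, 0, 0.14, 0, -0.4], [0, 0, 0.22, 0, -0.4], [0, 0, 0.3, 0, -0.4], [0, 0, 0.38, 0, -0.4]],
])

```text
clock: 18.52
position: [0.4571, -0.3613, 0.2813]
tool_rot: [0.995, -0.104, -0.0, -0.0]
contact_force: [0.4, -1.2, 0.4]
grip_width: 0.0599
finger_force: 0.0
```

Run:
```python
from h import *
# refine plate, knob from stored views by darkness masks; lid by disc contour
for n,roi in(("side",(262,260,325,300)),("scene",(198,208,258,262))):
    d=np.load(n+".npz");I=d["p"];D=(I,d["K"],d["R"],d["t"]);x0,y0,x1,y1=roi
    g=I[y0:y1,x0:x1].astype(int);m=(g.max(2)<105).astype(np.uint8)
    c=cv2.convexHull(max(cv2.findContours(m,0,2)[0],key=cv2.contourArea))[:,0]+[x0,y0]
    w=np.array([ray(D,u,v,.004)[:2] for u,v in c]);(e,ec,r)=(None,)+cv2.minEnclosingCircle(w.astype(np.float32))
    A=np.c_[2*w,np.ones(len(w))];s=np.linalg.lstsq(A,(w**2).sum(1),rcond=None)[0]
    print(n,"plate",s[:2],np.sqrt(s[2]+s[:2]@s[:2]),ec,r,I[280,285],I[255,300])
for n,roi in(("side",(245,190,315,232)),("scene",(300,178,370,240))):
    d=np.load(n+".npz");I=d["p"];D=(I,d["K"],d["R"],d["t"]);x0,y0,x1,y1=roi
    g=I[y0:y1,x0:x1].astype(int);m=((g[:,:,0]-g[:,:,2])>8).astype(np.uint8)
    c=cv2.convexHull(max(cv2.findContours(m,0,2)[0],key=cv2.contourArea))[:,0]+[x0,y0]
    w=np.array([ray(D,u,v,.018)[:2] for u,v in c])
    A=np.c_[2*w,np.ones(len(w))];s=np.linalg.lstsq(A,(w**2).sum(1),rcond=None)[0]
    print(n,"lid",s[:2],np.sqrt(s[2]+s[:2]@s[:2]))
```

```text
side plate [ 0.62386802 -0.15468989] 0.06550579684541445 (0.624020516872406, -0.15472012758255005) 0.06679372489452362 [91 95 91] [159 161 157]
scene plate [ 0.62355841 -0.15154108] 0.0684751571318169 (0.6235155463218689, -0.15181908011436462) 0.06914737075567245 [126 124 124] [91 93 91]
side lid [0.61739288 0.16473885] 0.09019914452514656
scene lid [0.61583224 0.16465185] 0.0856222648377355
```

The bottle was released on the canister floor at the right height. Next the plate: both views put it at (0.6237, −0.153) with radius about 0.067.

Request:
arm_command([
  [[0.167, 0.208, 0, 0, -0.4], [0.167, 0.208, 0, 0, -0.4], [0.167, 0.208, 0, 0, -0.4], [0.167, 0.208, 0, 0, -0.4]],
])

```text
clock: 18.85
position: [0.5467, -0.2484, 0.2793]
tool_rot: [0.995, -0.099, 0.002, -0.003]
contact_force: [0.7, 0.6, 0.2]
grip_width: 0.0596
finger_force: 0.0
```

Request:
arm_command([
  [[0.167, 0.208, -0.18, 0, -0.4], [0.167, 0.208, -0.18, 0, -0.4], [0.167, 0.208, -0.18, 0, -0.4], [0.167, 0.208, -0.18, 0, -0.4], [0.167, 0.208, -0.18, 0, -0.4]],
])

```text
clock: 19.27
position: [0.6261, -0.1434, 0.1843]
tool_rot: [0.995, -0.099, -0.003, -0.004]
contact_force: [0.6, 1.9, -0.1]
grip_width: 0.06
finger_force: 0.0
```

Run:
```python
from h import *
C=cam("wrist");save(C,"wp.png");I,K,Rm,t=C;print(sensors.observe()["position"])
q=K@Rm.T@(np.array([.6237,-.153,.025])-t);q=q[:2]/q[2];print("pred knob px",q)
g=cv2.cvtColor(I,cv2.COLOR_RGB2GRAY);x,y=q.astype(int)
h=cv2.HoughCircles(cv2.GaussianBlur(g,(5,5),1)[max(0,y-70):y+70,x-70:x+70],cv2.HOUGH_GRADIENT,1,20,param1=80,param2=15,minRadius=15,maxRadius=50)
if h is not None:
    for u,v,r in h[0][:6]:
        u+=x-70;v+=max(0,y-70);P=ray(C,u,v,.025);print((u,v,r),P[:2].round(4),"rad",np.linalg.norm(ray(C,u+r,v,.025)-P).round(4))
# plate outline: low-saturation dark grey vs counter
m=((g<110)).astype(np.uint8);print(g[y,x],g[max(0,y-40),x],g[5,5])
```

```text
[ 0.62487945 -0.14769222  0.18612662]
pred knob px [297.13382007 193.00812049]
(np.float64(290.5), np.float64(200.5), np.float32(47.2)) [ 0.6174 -0.1449] rad 0.0479
(np.float64(307.5), np.float64(171.5), np.float32(43.8)) [ 0.6431 -0.1671] rad 0.0433
(np.float64(322.5), np.float64(209.5), np.float32(26.1)) [ 0.6016 -0.1752] rad 0.0267
(np.float64(309.5), np.float64(191.5), np.float32(16.3)) [ 0.6228 -0.1655] rad 0.0164
58 108 138
```

Request:
arm_command([
  [[0, 0, 0, 0, -0.4], [0, 0, 0, 0, -0.4]],
])

```text
clock: 19.48
position: [0.624, -0.1555, 0.1899]
tool_rot: [0.994, -0.105, 0.0, 0.001]
contact_force: [0.3, 0.8, 0.4]
grip_width: 0.0598
finger_force: 0.0
```

Run:
```python
from h import *
C=cam("wrist");save(C,"wp.png");I,K,Rm,t=C;print(sensors.observe()["position"])
g=cv2.cvtColor(I,cv2.COLOR_RGB2GRAY)
print(np.array2string(g[150:260:12,180:420:14]))
for th in(45,60,75):
    n,l,st,ce=cv2.connectedComponentsWithStats(((g<th)&(np.arange(420)[:,None]<290)).astype(np.uint8))
    for i in range(1,n):
        if 60<st[i,4]: print(th,st[i].tolist(),ce[i].round(1),ray(C,*ce[i],.005)[:2].round(4))
```

```text
[ 0.62408129 -0.15577543  0.19030142]
[[154 155 153 152 116 113 109  89 108  39 108 157 157 150 155 153 148 154]
 [155 154 157 156 115 112 112 109 110 108 106 104 148 157  82  84  84  81]
 [157 159 157 122 114 102 110 108 108 104  98 104 141  81  86  85  83  83]
 [159 157 154 112 111 110 109 109  50  59  47  59  83  85  84  82  81  83]
 [154 156 158 121  66 109 108 106 102  60  59  59  84  86  83  82  83  83]
 [156 154 155 153 108 108 106 106 106 104  36 103  83  83  83  83  77  78]
 [155 157 154 155 107 106  41 105 102 105 105 158 154  82  82  83  80  81]
 [156 153 154 154 160 107 106 106  59 105 115 157 155 153 158  83  83  84]
 [158 154 158 158 154 153 161 105 116 159 158 157 157 152 151  84  82  83]
 [151 152  67  38 157 157 153 155 158 156 158 154  43  66 155 150  83  82]]
45 [137, 5, 13, 15, 141] [143.  12.] [ 0.8176 -0.0594]
45 [299, 149, 11, 11, 92] [304.3 154. ] [ 0.6562 -0.1823]
45 [318, 175, 12, 12, 111] [323.1 180.7] [ 0.6238 -0.1967]
45 [312, 206, 11, 11, 85] [317.2 211. ] [ 0.5915 -0.1842]
45 [256, 220, 11, 10, 75] [261.1 224.2] [ 0.5896 -0.1195]
45 [287, 224, 10, 10, 7
[... 1322 characters left out ...]
75 [239, 163, 13, 12, 124] [245.2 168.4] [ 0.6545 -0.1175]
75 [272, 174, 73, 44, 1463] [318.1 193.1] [ 0.6114 -0.1889]
75 [236, 194, 12, 12, 113] [241.5 199.8] [ 0.6217 -0.1049]
75 [417, 206, 94, 84, 3935] [462.3 264.1] [ 0.4922 -0.3387]
75 [0, 212, 15, 78, 833] [  5.2 256. ] [0.6142 0.1796]
75 [66, 219, 14, 20, 69] [ 73.5 229.1] [0.6286 0.0892]
75 [255, 219, 13, 12, 112] [261.  224.3] [ 0.5895 -0.1194]
75 [286, 224, 12, 11, 109] [291.7 228.8] [ 0.577  -0.1521]
75 [514, 231, 46, 34, 303] [543.2 247.2] [ 0.4941 -0.4313]
75 [79, 239, 11, 50, 179] [ 84.1 261.6] [0.5883 0.093 ]
75 [170, 251, 56, 39, 1349] [205.2 273.8] [ 0.5435 -0.0408]
75 [346, 251, 59, 39, 1352] [366.2 273.8] [ 0.5034 -0.2269]
```

The eight plate holes give the centre as (0.6229, −0.1508), all pairs agreeing within 0.4 mm. Descending onto the knob.

Request:
arm_command([
  [[-0.002, 0.01, -0.08, 0, -0.4], [-0.002, 0.01, -0.16, 0, -0.4], [-0.002, 0.01, -0.24, 0, -0.4], [-0.002, 0.01, -0.32, 0, -0.4], [-0.002, 0.01, -0.36, 0, -0.4]],
])

```text
clock: 19.95
position: [0.6206, -0.1498, 0.0061]
tool_rot: [0.994, -0.105, -0.002, 0.0]
contact_force: [0.1, -0.4, 0.4]
grip_width: 0.0597
finger_force: 0.0
```

Request:
arm_command([
  [[0, 0, 0, 0, -0.4], [0, 0, 0, 0, -0.4], [0, 0, 0, 0, -0.4]],
])

```text
clock: 20.2
position: [0.6251, -0.1501, 0.0118]
tool_rot: [0.994, -0.105, 0.002, 0.001]
contact_force: [0.7, 0.1, -0.2]
grip_width: 0.0601
finger_force: 0.0
```

Request:
arm_command([
  [[-0.004, -0.001, -0.006, 0, 1], [-0.004, -0.001, -0.006, 0, 1], [-0.004, -0.001, -0.006, 0, 1], [-0.004, -0.001, -0.006, 0, 1], [-0.004, -0.001, -0.006, 0, 1]],
], force=40)

```text
clock: 20.62
position: [0.6222, -0.1497, 0.0082]
tool_rot: [0.995, -0.105, 0.001, 0.0]
contact_force: [-1.2, -1.5, 6.3]
grip_width: 0.0245
finger_force: 38.9
```

Request:
arm_command([
  [[0, 0, 0, 0, 1], [0, 0, 0, 0, 1]],
])

```text
clock: 20.78
position: [0.6222, -0.1497, 0.0083]
tool_rot: [0.995, -0.105, 0.001, 0.0]
contact_force: [-0.8, 0.1, 5.7]
grip_width: 0.0244
finger_force: 39.0
```

Run:
```python
from h import *
s=sensors.observe();print(s["position"],s["grip_width"],s["contact_force"])
```

```text
[ 0.62223866 -0.14968246  0.0082627 ] 0.024362610012968994 [-0.79221628  0.14959454  5.72872904]
```

Request:
arm_command([
  [[0, 0, 0.06, 0, 1], [0, 0, 0.13, 0, 1], [0, 0, 0.2, 0, 1], [0, 0, 0.28, 0, 1], [0, 0, 0.36, 0, 1]],
])

```text
clock: 21.2
position: [0.621, -0.1489, 0.1886]
tool_rot: [0.995, -0.104, -0.0, -0.0]
contact_force: [1.1, -0.5, -1.5]
grip_width: 0.0241
finger_force: 39.5
```

Request:
arm_command([
  [[-0.165, -0.21, 0.06, 0, 1], [-0.165, -0.21, 0.06, 0, 1], [-0.165, -0.21, 0.06, 0, 1], [-0.165, -0.21, 0.06, 0, 1], [-0.165, -0.21, 0.06, 0, 1]],
])

```text
clock: 21.62
position: [0.5356, -0.26, 0.2185]
tool_rot: [0.994, -0.109, 0.0, 0.002]
contact_force: [-0.5, -0.4, -0.4]
grip_width: 0.0242
finger_force: 39.6
```

Request:
arm_command([
  [[-0.165, -0.21, 0, 0, 1], [-0.165, -0.21, 0, 0, 1], [-0.165, -0.21, 0, 0, 1], [-0.165, -0.21, 0, 0, 1], [-0.165, -0.21, 0, 0, 1]],
])

```text
clock: 22.03
position: [0.4533, -0.3629, 0.2169]
tool_rot: [0.994, -0.108, -0.001, 0.001]
contact_force: [0.5, 0.1, -1.2]
grip_width: 0.0247
finger_force: 39.7
```

Request:
arm_command([
  [[0, 0, 0, 0, 1], [0, 0, 0, 0, 1], [0, 0, 0, 0, 1]],
])

```text
clock: 22.28
position: [0.4582, -0.357, 0.2165]
tool_rot: [0.995, -0.103, 0.0, -0.001]
contact_force: [0.4, -0.8, -0.9]
grip_width: 0.0245
finger_force: 39.7
```

Run:
```python
from h import *
s=sensors.observe();print(s["position"],s["grip_width"],s["contact_force"],s["tool_rot"])
for k in range(1):
    C=cam("wrist");save(C,"wc.png");I=C[0].astype(int)
    m=((I[:,:,0]-I[:,:,2])>8).astype(np.uint8)
    for c in cv2.findContours(m,0,2)[0]:
        if cv2.contourArea(c)>300: print(cv2.boundingRect(c),cv2.contourArea(c))
```

```text
[ 0.45821475 -0.35701757  0.21647155] 0.0244936347048049 [ 0.40357215 -0.84200146 -0.92623244] [ 9.94721202e-01 -1.02611909e-01  3.39862366e-04 -6.40950018e-04]
(204, 107, 195, 73) 2199.0
(413, 0, 147, 179) 23018.5
```

Request:
arm_command([
  [[-0.002, -0.006, 0, 0, 1], [-0.002, -0.006, 0, 0, 1], [-0.002, -0.006, 0, 0, 1]],
])

```text
clock: 22.58
position: [0.4557, -0.362, 0.2166]
tool_rot: [0.995, -0.104, -0.0, 0.0]
contact_force: [-0.3, -0.2, -1.2]
grip_width: 0.0245
finger_force: 39.7
```

Run:
```python
from h import *
from scipy.optimize import least_squares
s=sensors.observe();print(s["position"])
C=cam("wrist");I=C[0].astype(int)
m=((I[:,:,0]-I[:,:,2])>8).astype(np.uint8);m[:,405:]=0
c=max(cv2.findContours(m,0,2)[0],key=cv2.contourArea)[:,0]
cols=np.unique(c[:,0]);w=np.array([ray(C,u,c[c[:,0]==u,1].min(),.155)[:2] for u in cols if 215<u<390])
f=least_squares(lambda p:np.hypot(*(w-p).T)-.08,[.458,-.36],loss="soft_l1",f_scale=.001)
print("rim centre",f.x,"rms",np.sqrt(np.mean(f.fun**2)),len(w))
```

```text
[ 0.45571637 -0.36204237  0.2165516 ]
rim centre [ 0.45499376 -0.35944743] rms 0.0038043693055112254 121
```

Request:
arm_command([
  [[0.002, 0.004, -0.03, 0, 1], [0.002, 0.004, -0.06, 0, 1], [0.002, 0.004, -0.09, 0, 1], [0.002, 0.004, -0.1, 0, 1], [0.002, 0.004, -0.1, 0, 1]],
])

```text
clock: 23.05
position: [0.4558, -0.3594, 0.1653]
tool_rot: [0.995, -0.104, -0.001, -0.001]
contact_force: [-0.5, -0.6, -1.3]
grip_width: 0.0244
finger_force: 39.7
```

Request:
arm_command([
  [[0, 0, -0.01, 0, 1], [0, 0, -0.02, 0, 1], [0, 0, -0.03, 0, 1], [0, 0, -0.03, 0, 1]],
])

```text
clock: 23.38
position: [0.4562, -0.3598, 0.1509]
tool_rot: [0.995, -0.104, -0.0, -0.0]
contact_force: [-0.8, -1.0, -0.3]
grip_width: 0.0242
finger_force: 39.7
```

Request:
arm_command([
  [[0, 0, -0.01, 0, 1], [0, 0, -0.02, 0, 1], [0, 0, -0.03, 0, 1], [0, 0, -0.036, 0, 1], [0, 0, -0.036, 0, 1]],
])

```text
clock: 23.8
position: [0.4561, -0.3597, 0.1327]
tool_rot: [0.995, -0.104, -0.001, -0.0]
contact_force: [-0.1, 0.7, -0.4]
grip_width: 0.0243
finger_force: 39.7
```

Request:
arm_command([
  [[0, 0, -0.005, 0, 1], [0, 0, -0.01, 0, 1], [0, 0, -0.01, 0, 1]],
])

```text
clock: 24.05
position: [0.4564, -0.3599, 0.1282]
tool_rot: [0.995, -0.104, -0.0, -0.0]
contact_force: [-0.0, 0.4, -0.3]
grip_width: 0.0245
finger_force: 39.7
```

Request:
arm_command([
  [[0, 0, -0.003, 0, 1], [0, 0, -0.003, 0, 1], [0, 0, -0.003, 0, 1]],
])

```text
clock: 24.3
position: [0.4567, -0.3602, 0.1273]
tool_rot: [0.995, -0.104, 0.0, 0.0]
contact_force: [-0.1, 0.2, 0.7]
grip_width: 0.0243
finger_force: 39.9
```

Request:
arm_command([
  [[0, 0, 0, 0, -0.1], [0, 0, 0, 0, -0.1], [0, 0, 0, 0, -0.1], [0, 0, 0, 0, -0.1], [0, 0, 0, 0, -0.1]],
])

```text
clock: 24.72
position: [0.4566, -0.3601, 0.1271]
tool_rot: [0.995, -0.104, 0.0, 0.0]
contact_force: [0.2, 0.5, -0.2]
grip_width: 0.0467
finger_force: 0.0
```

Request:
arm_command([
  [[0, 0, 0.05, 0, -0.1], [0, 0, 0.12, 0, -0.1], [0, 0, 0.2, 0, -0.1], [0, 0, 0.25, 0, -0.1], [0, 0, 0.25, 0, -0.1]],
])

```text
clock: 25.13
position: [0.4594, -0.3625, 0.2579]
tool_rot: [0.994, -0.105, 0.005, 0.003]
contact_force: [0.6, -0.3, -0.9]
grip_width: 0.0473
finger_force: 0.0
```

Run:
```python
from h import *
C=cam("wrist");save(C,"wq.png");I=C[0];print(sensors.observe()["position"])
g=cv2.cvtColor(I,cv2.COLOR_RGB2GRAY);K,Rm,t=C[1:]
q=K@Rm.T@(np.array([.457,-.36,.124])-t);print(q[:2]/q[2])
for th in(35,50,65):
    n,l,st,ce=cv2.connectedComponentsWithStats(((g<th)&(np.arange(420)[:,None]<300)).astype(np.uint8))
    print(th,[(st[i,4].item(),ce[i].round(0).tolist(),ray(C,*ce[i],.124)[:2].round(4).tolist()) for i in range(1,n) if 50<st[i,4]<700])
```

```text
[ 0.45812383 -0.3614361   0.25517626]
[283.43389526 203.89536629]
35 [(109, [331.0, 193.0], [0.4579, -0.4055]), (86, [324.0, 226.0], [0.4271, -0.3934]), (153, [141.0, 297.0], [0.3923, -0.1984]), (158, [430.0, 297.0], [0.3305, -0.4855])]
50 [(111, [271.0, 155.0], [0.5033, -0.3586]), (143, [309.0, 161.0], [0.4912, -0.3913]), (118, [240.0, 178.0], [0.4891, -0.3265]), (170, [331.0, 192.0], [0.4587, -0.4056]), (124, [236.0, 214.0], [0.4564, -0.314]), (142, [324.0, 227.0], [0.4269, -0.3933]), (120, [259.0, 242.0], [0.4245, -0.3284]), (119, [294.0, 248.0], [0.4121, -0.3613]), (167, [141.0, 297.0], [0.3925, -0.1985]), (173, [430.0, 297.0], [0.3306, -0.4854])]
65 [(173, [533.0, 75.0], [0.5225, -0.5893]), (161, [271.0, 155.0], [0.5038, -0.3584]), (164, [309.0, 161.0], [0.4913, -0.3913]), (153, [240.0, 178.0], [0.4894, -0.3264]), (142, [236.0, 214.0], [0.4566, -0.314]), (139, [258.0, 242.0], [0.4245, -0.3284]), (137, [294.0, 248.0], [0.412, -0.3612]), (178, [141.0, 297.0], [0.3926, -0.1985]), (185, [430.0, 296.0], [0.3307, -0.4853])]
```

The plate holes fit with their centre at (0.4577, −0.360), radius as before, so it lies flat and central. Now the lid.

Request:
arm_command([
  [[0.106, 0.35, 0.01, 0, -0.3], [0.106, 0.35, 0.01, 0, -0.3], [0.106, 0.35, 0.01, 0, -0.3], [0.106, 0.35, 0.01, 0, -0.3], [0.106, 0.35, 0.01, 0, -0.3]],
])

```text
clock: 25.6
position: [0.5109, -0.1772, 0.2558]
tool_rot: [0.995, -0.1, -0.001, -0.003]
contact_force: [0.2, 0.5, 0.5]
grip_width: 0.0552
finger_force: 0.0
```

Request:
arm_command([
  [[0.106, 0.35, 0, -0.03, -0.3], [0.106, 0.35, 0, -0.03, -0.3], [0.106, 0.35, 0, -0.03, -0.3], [0.106, 0.35, 0, -0.03, -0.3], [0.106, 0.35, 0, -0.03, -0.3]],
])

```text
clock: 26.02
position: [0.5631, -0.0017, 0.2555]
tool_rot: [0.992, -0.123, -0.001, -0.002]
contact_force: [0.7, 1.0, -0.2]
grip_width: 0.0556
finger_force: 0.0
```

Request:
arm_command([
  [[0.106, 0.35, -0.06, -0.03, -0.3], [0.106, 0.35, -0.06, -0.03, -0.3], [0.106, 0.35, -0.06, -0.03, -0.3], [0.106, 0.35, -0.06, -0.03, -0.3], [0.106, 0.35, -0.06, -0.03, -0.3]],
])

```text
clock: 26.43
position: [0.6145, 0.1729, 0.2242]
tool_rot: [0.989, -0.147, -0.002, -0.002]
contact_force: [-0.4, 1.2, -0.2]
grip_width: 0.0554
finger_force: 0.0
```

Request:
arm_command([
  [[0, 0, 0, 0, -0.3], [0, 0, 0, 0, -0.3], [0, 0, 0, 0, -0.3], [0, 0, 0, 0, -0.3]],
])

```text
clock: 26.77
position: [0.6153, 0.1624, 0.2268]
tool_rot: [0.988, -0.153, -0.0, 0.001]
contact_force: [0.4, 0.1, -0.6]
grip_width: 0.0556
finger_force: 0.0
```

Run:
```python
from h import *
from scipy.optimize import least_squares
s=sensors.observe();C=cam("wrist");save(C,"wl.png");I=C[0].astype(int);print(s["position"],s["tool_rot"])
m=((I[:,:,0]-I[:,:,2])>8).astype(np.uint8)
for c in cv2.findContours(m,0,2)[0]:
    if cv2.contourArea(c)>300: print(cv2.boundingRect(c),cv2.contourArea(c))
c=max(cv2.findContours(m,0,2)[0],key=cv2.contourArea)
w=np.array([ray(C,u,v,.021)[:2] for u,v in cv2.convexHull(c)[:,0]])
f=least_squares(lambda p:np.hypot(*(w-p[:2]).T)-p[2],[.6165,.165,.085],loss="soft_l1",f_scale=.001);print("disc",f.x,np.abs(f.fun).mean())
g=cv2.cvtColor(C[0],cv2.COLOR_RGB2GRAY);x,y,ww,h=cv2.boundingRect(c)
print(np.array2string(g[y:y+h:12,x:x+ww:10],max_line_width=200))
```

```text
[0.61528519 0.16241233 0.22677102] [ 9.88292591e-01 -1.52567011e-01 -3.01742891e-04  9.85751370e-04]
(209, 106, 149, 147) 16352.0
(0, 0, 243, 108) 21144.0
disc [-1412.43263158   204.0130705   1427.81040733] 0.018054557498521716
[[ 31  27  89  97  33  32  28  99 101 101 101 102 103 104 104 104 105 106 108 108 110 110 114  73  73]
 [ 32  36  44  98  98 100 101 100 100 103 103 106 104 107 105 108 108 109 110 111 111 113 112  48  73]
 [ 96  97  98  98 100 100 101 103 102 104 104 107 108 107 109 108 111 110 111  98  60 114 116  43  73]
 [ 98  99 100  99 101 101 103 103 103 104 106 106 108 108 111  39  43 114 115  39  43  70 118 111  75]
 [100  98 100 101 103 104 103 106 105 108 111  39  36 115 115  43  41 111 117  88  63 120 120 118  76]
 [ 99 101 102 102 102 105 106  37  36 109 110  42  39 115 117 115  58 116 116 118 117  49  47  48  49]
 [131 102 104  39  37 104 106  39  41 109 111 115 114 113 115 111  39  44  47  46  44  67  92 132 142]
 [132 103 105  49  41 109 108 109 108 111  95  39  44  43  43  44  73  92 146 141 140 140 141 144 136]
 [131 133 105 108 108  76  40  43  42  44  49  74 139 142 139 143 143 143 139 145 141 142 140 139 139]]
```

Run:
```python
from h import *
from scipy.optimize import least_squares
s=sensors.observe();C=cam("wrist");I=C[0].astype(int)
m=((I[:,:,0]-I[:,:,2])>8).astype(np.uint8);m[:100]=0;m[:,:195]=0;m[:,370:]=0
c=max(cv2.findContours(m,0,2)[0],key=cv2.contourArea)
w=np.array([ray(C,u,v,.021)[:2] for u,v in cv2.convexHull(c)[:,0]])
f=least_squares(lambda p:np.hypot(*(w-p[:2]).T)-p[2],[.6165,.165,.085],loss="soft_l1",f_scale=.001);print("disc",f.x,np.abs(f.fun).mean())
g=cv2.cvtColor(C[0],cv2.COLOR_RGB2GRAY)
print(np.array2string(g[106:253:9,245:325:4],max_line_width=200))
```

```text
disc [0.61651251 0.16463335 0.08570548] 0.0002628015278283183
[[140 138 135 137 141 141 137 138 137 141 150 147 140 144 142 138 138 140 140 141]
 [138 155 138 181 191 189 190 189 188 187 187 187 185 187 185 185 181 166  74 140]
 [191 192 190 190 188 187 189 189 188 188 187 187 185 186 185 184 184 183 183 182]
 [191 192 190 191 191 190 189 189 189 188 188 186 186 186 186 184 184 184 183 184]
 [191 192 190 190 190 189 189 188 182 192 189 183 112 101 187 183 181 182 184 182]
 [192 190 191 190 190 189 189 189 181 192 189 183 105 100 185 185 183 184 183 183]
 [191 189 189 190 188 188 188 187 165 192 186 182 101 100 185 183 182 183 181 181]
 [190 190 188 189 189 188 188 187 160 192 186 180  96 102 186 183 183 185 183 182]
 [188 188 188 189 187 188 188 186 158 191 184 174  98 101 183 130 100 100  99  99]
 [187 188 188 187 186 186 186 186 159 190 182 166 101 117 184  98  99 101 100  99]
 [186 187 186 186 186 185 185 184 164 187 184 157 102 125 181 183 183 182 182 182]
 [186 186 185 185 184 184 184 184 166 187 183 143  99 168 181 180 182 180 181 180]
 [184 183 184 184 184 183 183 185 172 185 180 134  99 183 181 181 180 181 179 180]
 [184 184 183 182 182 182 181 183 176 183 179 114  98 183 180 181 179 180 179 178]
 [182 182 182 182 183 180 181 182 178 179 180 138 180 180 179 179 179 179 177 179]
 [159 176 181 180 180 180 178 180 180 178 179 179 180 179 177 177 177 177 176 151]
 [144 145 146 144 144 143 178 150 163 179 171 166 175 149 142 155 145 146 146 144]]
```

The disc fits cleanly, centre (0.6165, 0.1646), radius 85.7 mm, and the bar lines up with the fingers. Descending to grip it.

Request:
arm_command([
  [[0.002, 0.004, -0.08, 0, -0.3], [0.002, 0.004, -0.16, 0, -0.3], [0.002, 0.004, -0.24, 0, -0.3], [0.002, 0.004, -0.32, 0, -0.3], [0.002, 0.004, -0.38, 0, -0.3]],
])

```text
clock: 27.28
position: [0.6153, 0.1655, 0.0344]
tool_rot: [0.988, -0.152, -0.001, 0.001]
contact_force: [-0.2, -0.1, -0.8]
grip_width: 0.0557
finger_force: 0.0
```

Request:
arm_command([
  [[0, 0, -0.006, 0, -0.3], [0, 0, -0.012, 0, -0.3], [0, 0, -0.012, 0, -0.3], [0, 0, -0.012, 0, -0.3]],
])

```text
clock: 27.62
position: [0.6185, 0.167, 0.0335]
tool_rot: [0.988, -0.151, 0.002, -0.001]
contact_force: [0.6, 0.1, 0.0]
grip_width: 0.0554
finger_force: 0.0
```

Request:
arm_command([
  [[-0.004, -0.005, -0.012, 0, -0.3], [-0.004, -0.005, -0.012, 0, -0.3], [-0.004, -0.005, -0.012, 0, -0.3]],
])

```text
clock: 27.87
position: [0.6147, 0.1642, 0.0258]
tool_rot: [0.988, -0.151, 0.0, -0.0]
contact_force: [-0.2, 0.3, 0.3]
grip_width: 0.0551
finger_force: 0.0
```

Request:
arm_command([
  [[0, 0, 0, 0, 1], [0, 0, 0, 0, 1], [0, 0, 0, 0, 1], [0, 0, 0, 0, 1], [0, 0, 0, 0, 1]],
], force=50)

```text
clock: 28.28
position: [0.6148, 0.1646, 0.0254]
tool_rot: [0.989, -0.151, 0.0, -0.0]
contact_force: [0.5, 0.5, 3.4]
grip_width: 0.015
finger_force: 52.2
```

Request:
arm_command([
  [[0, 0, 0, 0, 1], [0, 0, 0, 0, 1]],
])

```text
clock: 28.45
position: [0.6149, 0.1646, 0.0255]
tool_rot: [0.989, -0.151, 0.0, -0.0]
contact_force: [0.2, 0.6, 4.3]
grip_width: 0.0151
finger_force: 52.3
```

Request:
arm_command([
  [[0, 0, 0.06, 0, 1], [0, 0, 0.13, 0, 1], [0, 0, 0.2, 0, 1], [0, 0, 0.28, 0, 1], [0, 0, 0.36, 0, 1]],
])

```text
clock: 28.87
position: [0.6135, 0.164, 0.2057]
tool_rot: [0.989, -0.151, -0.001, 0.001]
contact_force: [1.4, 0.6, -1.4]
grip_width: 0.015
finger_force: 51.5
```

Request:
arm_command([
  [[-0.106, -0.35, 0.06, 0, 1], [-0.106, -0.35, 0.06, 0, 1], [-0.106, -0.35, 0.06, 0, 1], [-0.106, -0.35, 0.06, 0, 1], [-0.106, -0.35, 0.06, 0, 1]],
])

```text
clock: 29.28
position: [0.559, -0.0181, 0.2355]
tool_rot: [0.988, -0.155, -0.001, 0.003]
contact_force: [-0.9, -1.1, -0.9]
grip_width: 0.015
finger_force: 51.5
```

Request:
arm_command([
  [[-0.106, -0.35, 0, 0, 1], [-0.106, -0.35, 0, 0, 1], [-0.106, -0.35, 0, 0, 1], [-0.106, -0.35, 0, 0, 1], [-0.106, -0.35, 0, 0, 1]],
])

```text
clock: 29.7
position: [0.5048, -0.1932, 0.2348]
tool_rot: [0.988, -0.155, -0.001, 0.003]
contact_force: [-0.6, -0.5, -2.6]
grip_width: 0.0151
finger_force: 51.6
```

Request:
arm_command([
  [[-0.106, -0.35, 0, 0, 1], [-0.106, -0.35, 0, 0, 1], [-0.106, -0.35, 0, 0, 1], [-0.106, -0.35, 0, 0, 1], [-0.106, -0.35, 0, 0, 1]],
])

```text
clock: 30.12
position: [0.4511, -0.3681, 0.2347]
tool_rot: [0.988, -0.155, -0.001, 0.003]
contact_force: [1.2, -1.3, -1.3]
grip_width: 0.015
finger_force: 51.6
```

Request:
arm_command([
  [[0, 0, 0, 0, 1], [0, 0, 0, 0, 1], [0, 0, 0, 0, 1], [0, 0, 0, 0, 1]],
])

```text
clock: 30.45
position: [0.4564, -0.3585, 0.2347]
tool_rot: [0.989, -0.15, -0.0, -0.001]
contact_force: [0.1, -0.2, -1.8]
grip_width: 0.0146
finger_force: 51.5
```

Request:
arm_command([
  [[0, -0.003, -0.03, 0, 1], [0, -0.003, -0.06, 0, 1], [0, -0.003, -0.09, 0, 1], [0, -0.003, -0.1, 0, 1], [0, -0.003, -0.1, 0, 1]],
])

```text
clock: 30.87
position: [0.4555, -0.3602, 0.1838]
tool_rot: [0.989, -0.15, -0.001, -0.001]
contact_force: [0.4, 0.4, -1.1]
grip_width: 0.0151
finger_force: 51.6
```

Request:
arm_command([
  [[0, 0, -0.008, 0, 1], [0, 0, -0.016, 0, 1], [0, 0, -0.022, 0, 1], [0, 0, -0.022, 0, 1]],
])

```text
clock: 31.2
position: [0.4555, -0.3619, 0.1738]
tool_rot: [0.989, -0.151, -0.0, -0.0]
contact_force: [0.2, -0.4, -0.8]
grip_width: 0.0148
finger_force: 51.6
```

Request:
arm_command([
  [[0.001, 0.003, -0.003, 0, 1], [0.001, 0.003, -0.005, 0, 1], [0.001, 0.003, -0.006, 0, 1], [0.001, 0.003, -0.006, 0, 1]],
])

```text
clock: 31.53
position: [0.4564, -0.3604, 0.1714]
tool_rot: [0.989, -0.151, 0.0, -0.0]
contact_force: [-0.0, 0.9, 0.4]
grip_width: 0.0149
finger_force: 52.0
```

```bash
python3 -c "
from h import *
s=sensors.observe();print(s['position'],s['contact_force'],s['torque'])"
```

```text
[ 0.4563709  -0.36042411  0.17142476] [-0.04303027  0.90256601  0.44014822] [ 0.23505508  0.12824493 -0.08312919]
```

Request:
arm_command([
  [[0, 0, -0.003, 0, 1], [0, 0, -0.003, 0, 1], [0, 0, -0.003, 0, 1]],
])

```text
clock: 31.78
position: [0.4564, -0.3604, 0.1714]
tool_rot: [0.989, -0.151, 0.001, 0.0]
contact_force: [-3.1, 3.4, 12.9]
grip_width: 0.015
finger_force: 53.6
```

Request:
arm_command([
  [[0, 0, 0, 0, -0.3], [0, 0, 0, 0, -0.3], [0, 0, 0, 0, -0.3], [0, 0, 0, 0, -0.3], [0, 0, 0, 0, -0.3]],
])

```text
clock: 32.2
position: [0.456, -0.3607, 0.1693]
tool_rot: [0.989, -0.151, -0.0, 0.0]
contact_force: [-0.4, -1.1, 0.1]
grip_width: 0.0554
finger_force: 0.0
```

Request:
arm_command([
  [[0, 0, 0.06, 0, -0.3], [0, 0, 0.14, 0, -0.3], [0, 0, 0.22, 0, -0.3], [0, 0, 0.3, 0, -0.3], [0, 0, 0.3, 0, -0.3]],
])

```text
clock: 32.62
position: [0.4595, -0.3638, 0.3277]
tool_rot: [0.988, -0.151, 0.007, 0.004]
contact_force: [1.2, -1.6, 0.9]
grip_width: 0.0555
finger_force: 0.0
```

Request:
arm_command([
  [[0, 0, 0, 0, -0.3], [0, 0, 0, 0, -0.3], [0, 0, 0, 0, -0.3]],
])

```text
clock: 32.87
position: [0.4553, -0.3599, 0.3179]
tool_rot: [0.989, -0.151, -0.002, -0.001]
contact_force: [0.3, -0.2, -0.2]
grip_width: 0.0553
finger_force: 0.0
```

Run:
```python
from h import *
from scipy.optimize import least_squares
s=sensors.observe();print(s["position"])
C=cam("wrist");I=C[0].astype(int);m=((I[:,:,0]-I[:,:,2])>8).astype(np.uint8)
best=max(cv2.findContours(m[:, 100:400].copy(),0,2)[0],key=cv2.contourArea)+[100,0]
w=np.array([ray(C,u,v,.167)[:2] for u,v in cv2.convexHull(best)[:,0]])
f=least_squares(lambda p:np.hypot(*(w-p[:2]).T)-p[2],[.458,-.36,.085],loss="soft_l1",f_scale=.001);print("lid",f.x,np.abs(f.fun).mean(),cv2.boundingRect(best))
```

```text
[ 0.45525257 -0.35986033  0.31794644]
lid [ 0.45861889 -0.36047177  0.08563483] 0.0001932056669759953 (199, 99, 175, 172)
```

The lid is central: centre (0.4586, −0.3605), with the radius fitting 85.6 mm at rim height, so it's level and fully home. Handing in.

```bash
python3 -c "
from station import finish_job
print(finish_job())"
```

```text
the job is handed in; nothing more can be done
None
```

The job is handed in after about 33 s of the 72 s allowed: the bottle is upright on the canister floor, the plate flat on the shoulder and the lid seated on the rim. Contact heights and final camera fits back this up, but I did not recheck the bottle after release, and no verdict came back.

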